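# Clear and refill the gouge rack

### The job

Unlock the gouge rack by turning its knob anticlockwise until it clicks over, lift out the gouge with the snapped-off blade and lay it in the tin, and press every good gouge that lies loose on the bench fully home into the spring clips of a free slot, blades pointing away from the knob like the gouge already there. When all are in, turn the knob back clockwise until it clicks shut, and let go.

Things in the scene. Friction and masses are not known exactly. Their poses are not given: they have to be found in the camera images.
- gouge0: good gouge, axis = body x, origin mid-handle on the axis: round wood, 16 mm diameter, x -58..58 mm; octagonal butt (20 mm across flats) x -75..-58; octagonal ferrule x 58..70; steel blade 8 x 4 mm to x = 110. 80 g +-30 %, balanced near the origin. Starts loose on the bench right of the rack, axis 10 mm up, blade roughly away from the robot; 3 or 4 of gouge0..3 exist, the others are None
- gouge1: another good gouge, the same as gouge0 in every way
- gouge2: another good gouge, the same as gouge0 in every way
- gouge3: another good gouge, the same as gouge0 in every way
- stored: good gouge, axis = body x, origin mid-handle on the axis: round wood, 16 mm diameter, x -58..58 mm; octagonal butt (20 mm across flats) x -75..-58; octagonal ferrule x 58..70; steel blade 8 x 4 mm to x = 110. 80 g +-30 %, balanced near the origin. Starts clipped home in slot1 or slot3, blade away from the knob, and may stay there
- snapped: broken gouge, axis = body x, origin mid-handle on the axis: round wood, 16 mm diameter, x -58..58 mm; octagonal butt (20 mm across flats) x -75..-58; octagonal ferrule x 58..70; only a 10 mm blade stub, to x = 80. 80 g +-30 %, balanced near the origin. Starts clipped in slot1 or slot3, its butt under the keeper bar; pulling it straight up takes about 10 N
- gouge0_butt (a point): centre of the butt end face of gouge0, on its axis, 75 mm from its origin (-x end)
- gouge1_butt (a point): centre of the butt end face of gouge1, on its axis, 75 mm from its origin (-x end)
- gouge2_butt (a point): centre of the butt end face of gouge2, on its axis, 75 mm from its origin (-x end)
- gouge3_butt (a point): centre of the butt end face of gouge3, on its axis, 75 mm from its origin (-x end)
- stored_butt (a point): centre of the butt end face of stored, on its axis, 75 mm from its origin (-x end)
- slot0 (a point): where a gouge's origin lies when home in slot 0 (0 = rightmost seen from the robot, 46 mm apart), 40 mm above the bench; x points away from the knob, as the blades must
- slot1 (a point): where a gouge's origin lies when home in slot 1 (0 = rightmost seen from the robot, 46 mm apart), 40 mm above the bench; x points away from the knob, as the blades must
- slot2 (a point): where a gouge's origin lies when home in slot 2 (0 = rightmost seen from the robot, 46 mm apart), 40 mm above the bench; x points away from the knob, as the blades must. All slots: two pairs of sprung fingers 10 mm wide, 42 mm before and behind this point, over saddles; middle free for the gripper. The axis meets the lips 14 mm above it; about 10 N down snaps it in
- slot3 (a point): where a gouge's origin lies when home in slot 3 (0 = rightmost seen from the robot, 46 mm apart), 40 mm above the bench; x points away from the knob, as the blades must
- slot4 (a point): where a gouge's origin lies when home in slot 4 (0 = rightmost seen from the robot, 46 mm apart), 40 mm above the bench; x points away from the knob, as the blades must
- rack: the clip rack: dark wooden board fixed to the bench, x -200..85, y -125..125 mm, 12 mm thick; origin on its underside below slot2, x towards the blades, z up. Knob on a round pedestal at x -155, y 0. Two side rails 52 mm high at y +-116; the detent's over-centre spring strut (below 35 mm) sits beside the pedestal, towards +y
- keeper_mid (a point): middle of the underside of the keeper, an aluminium bar across all slots (20 mm along the rack's x, 242 mm across, 8 mm thick), underside 54.5 mm above the bench. Locked it covers the butts (rack x -82..-62 mm); unlocking draws it 30 mm towards the knob, clear of them. A gouge not home jams it
- lock (a joint): the lock knob's angle in rad: 0 = locked (start), 1.2 = unlocked; grows anticlockwise seen from above; stops at -0.06 and 1.26. A sprung detent resists with up to 0.25 N m as far as the middle (0.6), then the knob snaps on to its other rest by itself
- knob_grip (a point): on the knob's axis, 87 mm above the bench, at gripping height: a black bar 48 long, 14 thick, 34 mm tall (top 98 mm above the bench) on a 40 mm disc. Turns with the knob; the bar lies along this frame's x axis turned by -0.6 rad about z, i.e. along the rack's x when lock is 0.6
- tin: the open rectangular aluminium tin, outside 205 (its x) x 105 (its y) x 30 mm high, walls and floor about 3 mm, left of the rack, loose, about 450 g; origin at the centre of its underside
Things that resemble listed ones, but are neither listed nor needed, are in the scene too. Leave any blue or red look-alike of the snapped alone. Leave any blue look-alike of the gouge3 alone.

How it is judged (in metres and radians):
On the way, in this order (a step that is already met when the one before it is completed fails the run):
1. the knob has clicked over to unlocked (value of joint lock above 1 rad), for 0.2 s.
2. the snapped gouge lies in the tin and every good gouge is home in its clips, with the rack still unlocked (x of gouge0 in the frame of rack between -0.013 and 0.013 m and y of gouge0 in the frame of rack between -0.097 and 0.097 m and z of gouge0 in the frame of rack between 0.037 and 0.043 m and x of each of gouge0_butt, gouge1_butt, gouge2_butt, gouge3_butt, stored_butt in the frame of rack below -0.055 m and z of gouge0_butt in the frame of rack between 0.036 and 0.044 m and x of gouge1 in the frame of rack between -0.013 and 0.013 m and y of gouge1 in the frame of rack between -0.097 and 0.097 m and z of gouge1 in the frame of rack between 0.037 and 0.043 m and z of gouge1_butt in the frame of rack between 0.036 and 0.044 m and x of gouge2 in the frame of rack between -0.013 and 0.013 m and y of gouge2 in the frame of rack between -0.097 and 0.097 m and z of gouge2 in the frame of rack between 0.037 and 0.043 m and z of gouge2_butt in the frame of rack between 0.036 and 0.044 m and x of gouge3 in the frame of rack between -0.013 and 0.013 m and y of gouge3 in the frame of rack between -0.097 and 0.097 m and z of gouge3 in the frame of rack between 0.037 and 0.043 m and z of gouge3_butt in the frame of rack between 0.036 and 0.044 m and x of stored in the frame of rack between -0.013 and 0.013 m and y of stored in the frame of rack between -0.097 and 0.097 m and z of stored in the frame of rack between 0.037 and 0.043 m and z of stored_butt in the frame of rack between 0.036 and 0.044 m and x of snapped in the frame of tin between -0.095 and 0.095 m and y of snapped in the frame of tin between -0.048 and 0.048 m and z of snapped in the frame of tin between 0 and 0.04 m and value of joint lock above 1 rad), for 0.2 s.
3. the knob has clicked back to locked (value of joint lock below 0.2 rad), for 0.2 s.
At the end, for the whole second after the job is handed in: Every good gouge present is home in the clips (origin 37 to 43 mm above the bench, within 13 mm along of its slot point; butt on the knob's side, level within 4 mm); the snapped gouge rests inside the tin (within 95 x 48 mm of its centre, under 40 mm up); the knob rests below 0.2 rad (x of gouge0 in the frame of rack between -0.013 and 0.013 m and y of gouge0 in the frame of rack between -0.097 and 0.097 m and z of gouge0 in the frame of rack between 0.037 and 0.043 m and x of each of gouge0_butt, gouge1_butt, gouge2_butt, gouge3_butt, stored_butt in the frame of rack below -0.055 m and z of gouge0_butt in the frame of rack between 0.036 and 0.044 m and x of gouge1 in the frame of rack between -0.013 and 0.013 m and y of gouge1 in the frame of rack between -0.097 and 0.097 m and z of gouge1 in the frame of rack between 0.037 and 0.043 m and z of gouge1_butt in the frame of rack between 0.036 and 0.044 m and x of gouge2 in the frame of rack between -0.013 and 0.013 m and y of gouge2 in the frame of rack between -0.097 and 0.097 m and z of gouge2 in the frame of rack between 0.037 and 0.043 m and z of gouge2_butt in the frame of rack between 0.036 and 0.044 m and x of gouge3 in the frame of rack between -0.013 and 0.013 m and y of gouge3 in the frame of rack between -0.097 and 0.097 m and z of gouge3 in the frame of rack between 0.037 and 0.043 m and z of gouge3_butt in the frame of rack between 0.036 and 0.044 m and x of stored in the frame of rack between -0.013 and 0.013 m and y of stored in the frame of rack between -0.097 and 0.097 m and z of stored in the frame of rack between 0.037 and 0.043 m and z of stored_butt in the frame of rack between 0.036 and 0.044 m and x of snapped in the frame of tin between -0.095 and 0.095 m and y of snapped in the frame of tin between -0.048 and 0.048 m and z of snapped in the frame of tin between 0 and 0.04 m and value of joint lock between -0.2 and 0.2 rad and linear speed of snapped below 0.02 m/s); the robot touches nothing.
Of gouge0, gouge1, gouge2, gouge3 only 3 to 4 are there at a start; the rules pass over those that are not, and their reading is None.
At some moment in a run one of gouge0, gouge1, gouge2, gouge3, tin may be knocked a few centimetres aside while the robot is not near it.
Once in a run the grip may slacken for a moment while it holds something.
It also fails if it takes over 210 s, if anything falls off the work surface, if the arm or the gripper's body presses on something with over 40 N, if the wrist force passes 120 N, or if a joint passes its speed limit or range.

### The arm

A 6-joint arm with a two-finger parallel gripper is mounted at the origin on the work surface. World frame = base frame: x ahead of the robot, y to its left, z up, the work surface at z = 0. Lengths are in mm, angles in rad, forces in N, time in s.
With the tool pointing down it reaches from about 350 to 775 mm from the base axis. Payload 7.3 kg.
Tool frame: the origin (TCP) lies at the very end of the fingers, on their centre line; the grasp point (between the pads) lies 19 mm behind it; z points along the fingers, y is the line along which they close (so a half turn about z gives the same grasp; the last joint's range is limited). The gripper opens to 92 mm and grips with 3 to 60 N. Pads are 19 mm wide; open, the fingers measure 130 mm over their backs; the gripper's body (75 mm by 190 mm) begins 47 mm behind the grasp point.
Start: joints at [-1.469, 0.342, 1.524, -0, 1.275, -0.146], TCP at [128.789, -508.978, 226.741] pointing down, gripper open.
Joint ranges: [-2.53, 2.53], [-0.77, 2.02], [0.04, 2.7], [-1, 4.14], [0.28, 2.66], [-3.11, 3.11]. Speed limits (rad/s): [2.57, 2.57, 3.14, 3.14, 3.14, 3.14].

### API

Orientations are given as [roll, pitch, yaw] about the fixed x, y, z axes, in that order (R = Rz(yaw) Ry(pitch) Rx(roll)).
In Python, from plant import bot gives the robot as it stands.
- The arm moves only by the tool send_rows, never from a script. Its argument "rows" is a list of rows, each an object of numbers: "x", "y", "z": the shift along the tool's x, y, z in units of 0.2 m (1.0 is 0.2 m); "ax", "ay", "az": the turn, a rotation vector about the tool's x, y, z in units of 60 degrees (1.0 is 60 degrees); "jaw": the opening, from -1 (shut) to 1 (fully open), so that 0 is half open. In form: [{"x": .., "y": .., "z": .., "ax": .., "ay": .., "az": .., "jaw": ..}, ...]. A call has exactly 10 rows; each row is the pose to reach, as a shift and turn from the pose commanded when the call began, along the tool's axes at that moment; what a row does not reach only later rows make up. A row lasts 1/8 s, in which the tool goes at most 62.5 mm and 10.7 degrees, less where a joint would pass 70% of its speed; a pose out of reach is approached as far as the arm can. A call with a number of a shift or a turn outside -1 to 1 is refused whole. A call with a gripper value outside its range is refused whole. The fingers move at their own pace and stop on an object; the grip force is fixed at half the most. Time passes only in rows, so rows that repeat a pose let the fingers close, or fill a call up. It gives the time, the measured TCP pose, the force, the opening and the grip force at its end, in the units of the state.
- bot.get_obs(): the state, without advancing time (a new reading comes with each control period).
- bot.capture(name): name is "scene" or "top" or "wrist"; returns (picture, depth): 480x640x3 uint8, red, green, blue; 480x640 float32, mm along the optical axis (not along the pixel's ray), 0 where there is no reading.
- bot.camera_model(name): a dict with "vertical_fov" (degrees; the focal length in pixels is half the picture's height over the tangent of half this angle, whatever the lens; pixels are square), "cx", "cy" (the principal point, pixels), "R" (3x3) and "t" (3): a world point X has camera coordinates R X + t; the wrist camera has in their place "T_tool_cam" (4x4, takes a point from camera to tool coordinates, whose origin is the TCP and whose axes are the flange's). Camera axes: x right, y down, z forward; pixel columns grow to the right and rows downward; lengths in mm; the calibration is good to about 2 mm. A picture is of the moment at which its call begins: read the wrist's pose just before it. camera_model takes no time and is no camera call.
- bot.close_job(): hands the job in; it is judged then, once.
The state is a dict: "time": time; "joint_positions": joint angles; "dq": joint speeds; "tau": joint torques, N m; "tool_pos": TCP position; "tcp_rot": TCP orientation; "contact_force": force on the tool from outside, world axes, zero at the start; "moment": the same for the moment, N m; "grip_width": finger opening in mm; "finger_force": force on a finger pad.
Only numpy, scipy, OpenCV 4.12 (cv2) and the standard library are available. Lean on these libraries where they do the work, as an engineer would, in place of code of your own. Each camera call takes 0.05 s, during which the arm holds its last target. There are 200 camera calls.

## Working session

There is one attempt and no reset: what is moved stays moved. The work goes in short steps, Python scripts to look and compute and a tool call to move; the robot and the scene stay as the last step left them, time stands still between calls to the robot, and variables do not carry over. Pictures are saved under pics/ and viewed, at most 14 in all, crops included, and the job is handed in when it is done.

Besides the shell and the picture viewer there is one more tool, called after ">>>" as name(argument=value, ...) on one line, values as JSON. send_rows: Moves the arm, as the interface text tells. Its arguments: {"type":"object","properties":{"rows":{"type":"array","items":{"type":"object","properties":{"x":{"type":"number","minimum":-1,"maximum":1},"y":{"type":"number","minimum":-1,"maximum":1},"z":{"type":"number","minimum":-1,"maximum":1},"ax":{"type":"number","minimum":-1,"maximum":1},"ay":{"type":"number","minimum":-1,"maximum":1},"az":{"type":"number","minimum":-1,"maximum":1},"jaw":{"type":"number"}}}}},"required":["rows"]}

```bash
ls; mkdir -p pics; cat > h.py <<'E'
import numpy as np, cv2
from plant import bot
from scipy.spatial.transform import Rotation as Ro
def cam(n):
    m=bot.camera_model(n); f=240/np.tan(np.radians(m['vertical_fov']/2)); return m,f
def world(n,u,v,d,obs=None):
    m,f=cam(n); u=np.asarray(u,float);v=np.asarray(v,float);d=np.asarray(d,float)
    p=np.stack([(u-m['cx'])/f*d,(v-m['cy'])/f*d,d],-1)
    if n=='wrist':
        T=np.array(m['T_tool_cam']); p=p@T[:3,:3].T+T[:3,3]
        R=Ro.from_euler('xyz',obs['tcp_rot']).as_matrix(); return p@R.T+np.array(obs['tool_pos'])
    return (p-np.array(m['t']))@np.array(m['R'])
def cloud(n,d,obs=None):
    v,u=np.mgrid[:480,:640]; return world(n,u,v,d,obs)
def snap(n,name):
    o=bot.get_obs(); p,d=bot.capture(n); cv2.imwrite(f'pics/{name}.png',p[:,:,::-1]); np.save(f'pics/{name}.npy',d); return o,p,d
E
python3 - <<'E'
from h import *
print(bot.get_obs())
for n in('top','scene'):
    m,f=cam(n); print(n,m,f); snap(n,n+'0')
print(bot.camera_model('wrist'))
E
```

```text
pics
{'time': 0.0, 'joint_positions': array([-1.46897386e+00,  3.42762383e-01,  1.52502724e+00,  8.72128174e-06,
        1.27538072e+00, -1.45984695e-01]), 'dq': array([-7.36717262e-04, -1.23218835e-03,  7.49424495e-04, -1.84669667e-03,
       -1.47268388e-03,  7.33238285e-06]), 'tau': array([-1.07586322e-03, -4.31245136e+01, -2.44219744e+01,  7.17211794e-02,
        5.57910406e-02, -1.23179148e-04]), 'tool_pos': array([ 128.76155091, -508.54608439,  226.02080762]), 'tcp_rot': array([-3.14003296e+00, -2.37751813e-04,  2.47804429e-01]), 'contact_force': array([-0.63987539,  0.56320072, -0.02168591]), 'moment': array([ 0.00265142, -0.01480846, -0.03875164]), 'finger_force': 0.0, 'grip_width': 91.7534148084924}
top {'vertical_fov': 53.53338513231788, 'cx': 320.95872645201865, 'cy': 242.22986305750274, 'R': array([[ 2.24821001e-02, -9.99744027e-01,  2.53694560e-03],
       [-9.96807123e-01, -2.26103817e-02, -7.65789144e-02],
       [ 7.66166736e-02, -8.07190632e-04, -9.97060296e-01]]), 't': array([  14.30553382,  479.39445117, 1617.84469679])} 475.80633290587207
scene {'vertical_fov': 45.729048005367375, 'cx': 304.02301847348133, 'cy': 238.77517683039486, 'R': array([[ 0.74027845,  0.67229778,  0.00187081],
       [ 0.53764186, -0.59033124, -0.60203842],
       [-0.4036447 ,  0.4466819 , -0.79846493]]), 't': array([-368.00766071, -169.8107697 , 1663.90283803])} 569.1424165279581
{'vertical_fov': 60.06092672541925, 'cx': 317.5690834500707, 'cy': 241.24520835101396, 'T_tool_cam': array([[ 5.36663370e-04, -9.59243626e-01, -2.82579861e-01,
         7.68343943e+01],
       [ 9.99999854e-01,  4.95760709e-04,  2.16250341e-04,
         8.07457111e-01],
       [-6.73447686e-05, -2.82579936e-01,  9.59243752e-01,
        -1.57301510e+02],
       [ 0.00000000e+00,  0.00000000e+00,  0.00000000e+00,
         1.00000000e+00]])}
```

View pics/top0.png

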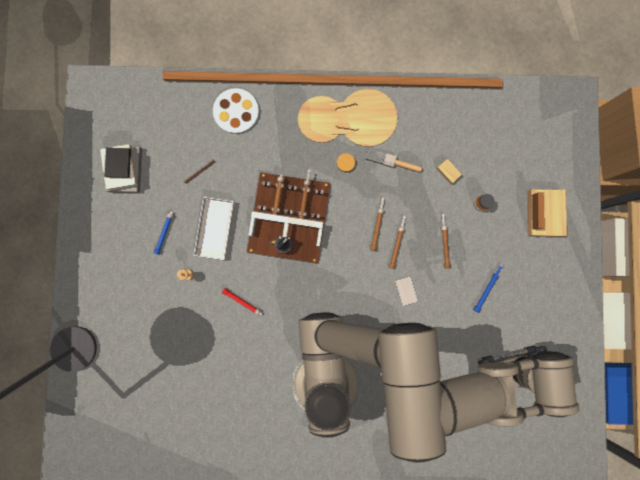

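View pics/scene0.png

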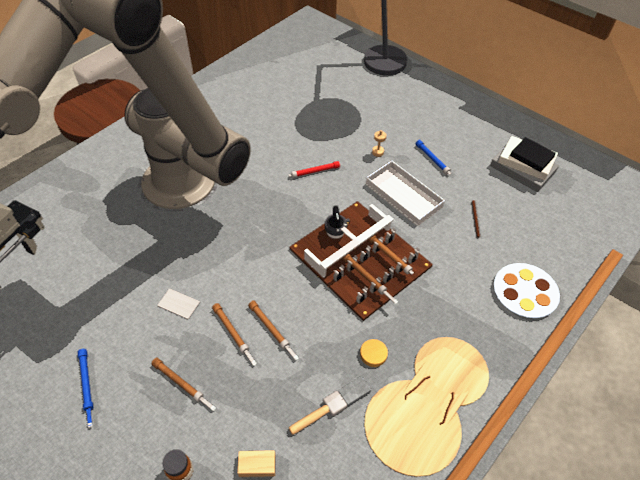

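Top view: rack at (288,218). The knob is at (284,243) and the tin at (214,228). The brown loose gouges are at (377,225), (398,243) and (446,241). The blue look-alikes at (488,290) and (164,232) and the red one at (242,301) are to be left alone. In the rack, the gouge at (279,195) looks short, so it is probably the snapped one in slot3. The one at (305,192) has a long blade, so it is the stored gouge.

```bash
python3 - <<'E'
from h import *
d=np.load('pics/top0.npy'); p=cv2.imread('pics/top0.png')
P=cloud('top',d)
g=lambda u,v:P[v-1:v+2,u-1:u+2].reshape(-1,3).mean(0).round(0)
for n,u,v in [('knob',284,242),('g butt',375,246),('g tip',382,201),('g2b',393,265),('g2t',404,217),('g3b',448,265),('g3t',443,215),('rackTL',263,175),('rackTR',328,182),('rackBR',317,260),('rackBL',250,253),('keepL',254,217),('keepR',320,226),('tin',214,228),('tinTL',203,198),('tinTR',234,201),('tinBL',196,256),('tinBR',225,260),('bench',350,200),('s1a',279,178),('s1b',278,212),('st',310,172)]:
    print(n,g(u,v))
c=cv2.resize(p[150:290,180:500],None,fx=2.5,fy=2.5,interpolation=cv2.INTER_CUBIC); cv2.imwrite('pics/c0.png',c)
E
```

```text
knob [471. 146.  98.]
g butt [ 471. -162.   13.]
g tip [ 628. -184.   11.]
g2b [ 406. -223.   19.]
g2t [ 574. -262.    7.]
g3b [ 411. -412.   19.]
g3t [ 585. -398.    5.]
rackTL [709. 232.  15.]
rackTR [692.   5.   7.]
rackBR [418.  37.   7.]
rackBL [437. 269.   7.]
keepL [557. 253.  54.]
keepR [530.  30.  64.]
tin [521. 398.   5.]
tinTL [623. 437.  20.]
tinTR [618. 332.   4.]
tinBL [422. 455.   9.]
tinBR [411. 356.   3.]
bench [631. -73.  -1.]
s1a [693. 173.  47.]
s1b [580. 175.  23.]
st [724.  69.  13.]
```

View pics/c0.png

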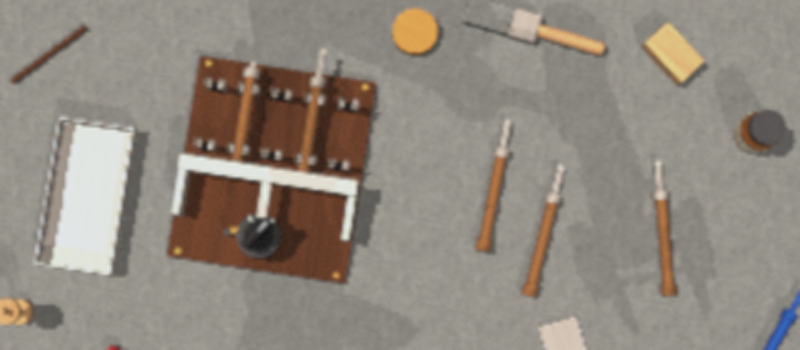

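The crop confirms it. The gouge at crop (245,110), slot3, has only a stub, so it is the snapped one. The gouge at (315,115), slot1, has a long blade, so it is the stored one. There are three brown loose gouges, which leaves slots 0, 2 and 4 free.

```bash
cat >> h.py <<'E'
def go(*ts):
    "ts: (x,y,z,yaw deg); prints shift/turn rows in tool units from the present pose"
    o=bot.get_obs(); R=Ro.from_euler('xyz',o['tcp_rot']); p=np.array(o['tool_pos'])
    print('at',p.round(1),np.degrees(o['tcp_rot']).round(1),'t',round(o['time'],2),'w',round(o['grip_width'],1),'F',np.round(o['contact_force'],1))
    for x,y,z,w in ts:
        s=R.inv().apply(np.array([x,y,z])-p)/200
        r=(R.inv()*Ro.from_euler('xyz',[np.pi,0,np.radians(w)])).as_rotvec()/np.radians(60)
        print((x,y,z,w),'xyz',s.round(4),'axyz',r.round(4))
E
python3 -c "
from h import *
go((280,-330,330,0),(440,-160,330,-7),(600,130,330,-7))"
```

```text
at [ 128.7 -508.6  226.1] [-179.9   -0.    14.2] t 0.1 w 91.9 F [-0.5 -0.2 -0.4]
(280, -330, 330, 0) xyz [ 0.9523 -0.681  -0.5183] axyz [-0.0013 -0.      0.2366]
(440, -160, 330, -7) xyz [ 1.9364 -1.3088 -0.5172] axyz [-1.300e-03  1.000e-04  3.533e-01]
(600, 130, 330, -7) xyz [ 3.0675 -2.5184 -0.5153] axyz [-1.300e-03  1.000e-04  3.533e-01]
```

>>> send_rows(rows=[{"x": 0.3, "y": -0.2, "z": -0.3, "az": 0.1, "jaw": 1}, {"x": 0.5, "y": -0.35, "z": -0.4, "az": 0.15, "jaw": 1}, {"x": 0.7, "y": -0.5, "z": -0.5, "az": 0.2, "jaw": 1}, {"x": 0.95, "y": -0.68, "z": -0.52, "az": 0.237, "jaw": 1}, {"x": 0.95, "y": -0.68, "z": -0.52, "az": 0.237, "jaw": 1}, {"x": 0.95, "y": -0.68, "z": -0.52, "az": 0.237, "jaw": 1}, {"x": 0.95, "y": -0.68, "z": -0.52, "az": 0.237, "jaw": 1}, {"x": 0.95, "y": -0.68, "z": -0.52, "az": 0.237, "jaw": 1}, {"x": 0.95, "y": -0.68, "z": -0.52, "az": 0.237, "jaw": 1}, {"x": 0.95, "y": -0.68, "z": -0.52, "az": 0.237, "jaw": 1}])

```text
schema error: expected keys x, y, z, ax, ay, az, jaw
```

>>> send_rows(rows=[{"x": 0.3, "y": -0.2, "z": 0, "jaw": 1}, {"x": 0.6, "y": -0.4, "z": 0, "jaw": 1}, {"x": 0.9, "y": -0.65, "z": 0, "jaw": 1}, {"x": 0.9, "y": -0.65, "z": 0, "jaw": 1}, {"x": 0.9, "y": -0.65, "z": 0, "jaw": 1}, {"x": 0.9, "y": -0.65, "z": 0, "jaw": 1}, {"x": 0.9, "y": -0.65, "z": 0, "jaw": 1}, {"x": 0.9, "y": -0.65, "z": 0, "jaw": 1}, {"x": 0.9, "y": -0.65, "z": 0, "jaw": 1}, {"x": 0.9, "y": -0.65, "z": 0, "jaw": 1}])

```text
schema error: expected keys x, y, z, ax, ay, az, jaw
```

```bash
python3 -c "
from h import *
o,p,d=snap('wrist','w1')
go((600,130,330,-7))"
```

```text
at [ 128.8 -508.6  226.2] [-179.9   -0.    14.2] t 0.15 w 92.2 F [-0.2  0.5  0.4]
(600, 130, 330, -7) xyz [ 3.0675 -2.5184 -0.5155] axyz [-0.0011  0.      0.3533]
```

View pics/w1.png

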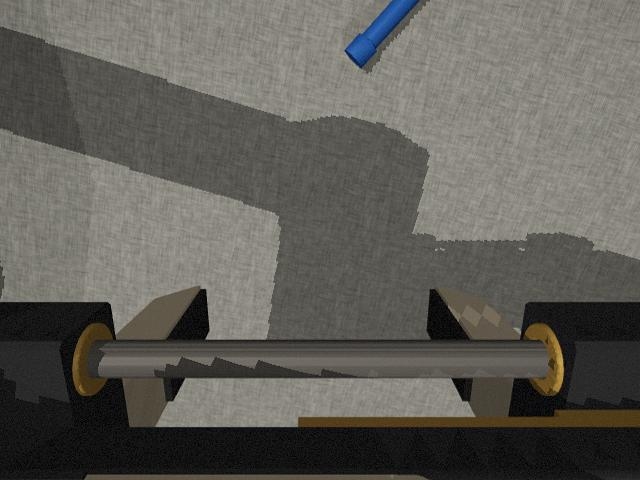

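The move was refused because every key is needed, so the wrist picture only shows the start pose. The gripper fills rows above 300 and the free view is ahead of it.

>>> send_rows(rows=[{"x": 0.3, "y": -0.2, "z": -0.3, "ax": 0, "ay": 0, "az": 0.1, "jaw": 1}, {"x": 0.5, "y": -0.35, "z": -0.4, "ax": 0, "ay": 0, "az": 0.15, "jaw": 1}, {"x": 0.7, "y": -0.5, "z": -0.5, "ax": 0, "ay": 0, "az": 0.2, "jaw": 1}, {"x": 0.95, "y": -0.68, "z": -0.52, "ax": 0, "ay": 0, "az": 0.237, "jaw": 1}, {"x": 0.95, "y": -0.68, "z": -0.52, "ax": 0, "ay": 0, "az": 0.237, "jaw": 1}, {"x": 0.95, "y": -0.68, "z": -0.52, "ax": 0, "ay": 0, "az": 0.237, "jaw": 1}, {"x": 0.95, "y": -0.68, "z": -0.52, "ax": 0, "ay": 0, "az": 0.237, "jaw": 1}, {"x": 0.95, "y": -0.68, "z": -0.52, "ax": 0, "ay": 0, "az": 0.237, "jaw": 1}, {"x": 0.95, "y": -0.68, "z": -0.52, "ax": 0, "ay": 0, "az": 0.237, "jaw": 1}, {"x": 0.95, "y": -0.68, "z": -0.52, "ax": 0, "ay": 0, "az": 0.237, "jaw": 1}])

```text
time: 1.4
tool_pos: [279.3, -330.9, 330.6]
tcp_rot: [-3.141, 0.0, -0.001]
contact_force: [-0.8, -0.3, -1.1]
grip_width: 91.9
finger_force: 0.0
```

>>> send_rows(rows=[{"x": 0.3, "y": -0.2, "z": 0, "ax": 0, "ay": 0, "az": 0, "jaw": 1}, {"x": 0.5, "y": -0.4, "z": 0, "ax": 0, "ay": 0, "az": 0, "jaw": 1}, {"x": 0.6, "y": -0.65, "z": 0, "ax": 0, "ay": 0, "az": 0, "jaw": 1}, {"x": 0.6, "y": -0.65, "z": 0, "ax": 0, "ay": 0, "az": 0, "jaw": 1}, {"x": 0.6, "y": -0.65, "z": 0, "ax": 0, "ay": 0, "az": 0, "jaw": 1}, {"x": 0.6, "y": -0.65, "z": 0, "ax": 0, "ay": 0, "az": 0, "jaw": 1}, {"x": 0.6, "y": -0.65, "z": 0, "ax": 0, "ay": 0, "az": 0, "jaw": 1}, {"x": 0.6, "y": -0.65, "z": 0, "ax": 0, "ay": 0, "az": 0, "jaw": 1}, {"x": 0.6, "y": -0.65, "z": 0, "ax": 0, "ay": 0, "az": 0, "jaw": 1}, {"x": 0.6, "y": -0.65, "z": 0, "ax": 0, "ay": 0, "az": 0, "jaw": 1}])

```text
time: 2.65
tool_pos: [399.6, -200.7, 330.7]
tcp_rot: [3.141, 0.0, -0.001]
contact_force: [-0.4, 1.3, -0.7]
grip_width: 91.7
finger_force: 0.0
```

```bash
python3 -c "
from h import *
o,p,d=snap('wrist','w1')
go((480,130,330,-7))"
```

```text
at [ 399.7 -200.6  330.7] [180.  -0.  -0.] t 2.7 w 92.1 F [ 0.4  0.1 -0.1]
(480, 130, 330, -7) xyz [ 0.4009 -1.6533  0.0034] axyz [ 1.000e-04 -0.000e+00  1.162e-01]
```

View pics/w1.png

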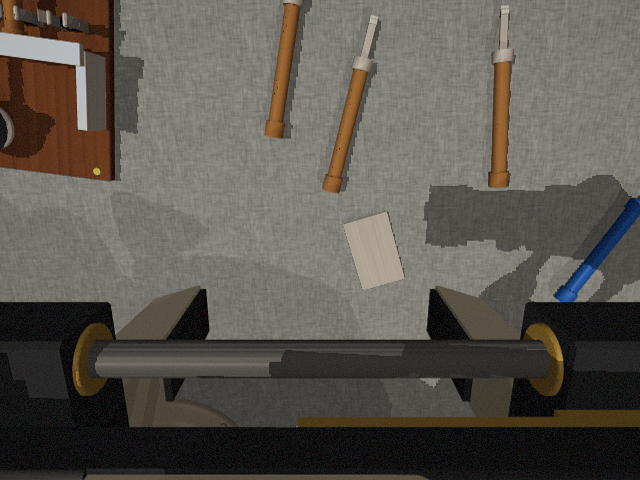

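Wrist view: three brown gouges with their butts at (275,130), (333,184) and (499,180). The blue look-alike is at (600,250) and the rack at upper left. I'll go over the rack and fit the gouges as well.

>>> send_rows(rows=[{"x": 0.05, "y": -0.3, "z": 0, "ax": 0, "ay": 0, "az": 0, "jaw": 1}, {"x": 0.1, "y": -0.6, "z": 0, "ax": 0, "ay": 0, "az": 0.05, "jaw": 1}, {"x": 0.15, "y": -0.8, "z": 0, "ax": 0, "ay": 0, "az": 0.1, "jaw": 1}, {"x": 0.2, "y": -1, "z": 0, "ax": 0, "ay": 0, "az": 0.116, "jaw": 1}, {"x": 0.2, "y": -1, "z": 0, "ax": 0, "ay": 0, "az": 0.116, "jaw": 1}, {"x": 0.2, "y": -1, "z": 0, "ax": 0, "ay": 0, "az": 0.116, "jaw": 1}, {"x": 0.2, "y": -1, "z": 0, "ax": 0, "ay": 0, "az": 0.116, "jaw": 1}, {"x": 0.2, "y": -1, "z": 0, "ax": 0, "ay": 0, "az": 0.116, "jaw": 1}, {"x": 0.2, "y": -1, "z": 0, "ax": 0, "ay": 0, "az": 0.116, "jaw": 1}, {"x": 0.2, "y": -1, "z": 0, "ax": 0, "ay": 0, "az": 0.116, "jaw": 1}])

```text
time: 3.95
tool_pos: [439.7, -0.8, 330.7]
tcp_rot: [3.141, -0.0, -0.122]
contact_force: [-0.3, -0.1, 0.0]
grip_width: 91.9
finger_force: 0.0
```

>>> send_rows(rows=[{"x": -0.08, "y": -0.3, "z": 0, "ax": 0, "ay": 0, "az": 0, "jaw": 1}, {"x": -0.08, "y": -0.5, "z": 0, "ax": 0, "ay": 0, "az": 0, "jaw": 1}, {"x": -0.08, "y": -0.65, "z": 0, "ax": 0, "ay": 0, "az": 0, "jaw": 1}, {"x": -0.08, "y": -0.65, "z": 0, "ax": 0, "ay": 0, "az": 0, "jaw": 1}, {"x": -0.08, "y": -0.65, "z": 0, "ax": 0, "ay": 0, "az": 0, "jaw": 1}, {"x": -0.08, "y": -0.65, "z": 0, "ax": 0, "ay": 0, "az": 0, "jaw": 1}, {"x": -0.08, "y": -0.65, "z": 0, "ax": 0, "ay": 0, "az": 0, "jaw": 1}, {"x": -0.08, "y": -0.65, "z": 0, "ax": 0, "ay": 0, "az": 0, "jaw": 1}, {"x": -0.08, "y": -0.65, "z": 0, "ax": 0, "ay": 0, "az": 0, "jaw": 1}, {"x": -0.08, "y": -0.65, "z": 0, "ax": 0, "ay": 0, "az": 0, "jaw": 1}])

```text
time: 5.2
tool_pos: [439.7, 130.4, 330.7]
tcp_rot: [3.142, -0.0, -0.122]
contact_force: [-0.3, -0.3, -0.0]
grip_width: 92.1
finger_force: 0.0
```

```bash
cat >> h.py <<'E'
def plane(u,v,z,o):
    "wrist pixel -> world point at height z"
    a=world('wrist',u,v,np.full(np.shape(u),100.),o); b=world('wrist',u,v,np.full(np.shape(u),200.),o)
    return a+(b-a)*((z-a[...,2])/(b[...,2]-a[...,2]))[...,None]
def gouges(p,o,z=10,region=None,amin=600):
    "brown handles: butt, origin, axis angle, length"
    hsv=cv2.cvtColor(p,cv2.COLOR_RGB2HSV); m=((hsv[...,0]>5)&(hsv[...,0]<20)&(hsv[...,1]>120)&(hsv[...,2]>90)).astype(np.uint8)
    m[300:]=0
    m=cv2.morphologyEx(m,cv2.MORPH_CLOSE,np.ones((5,5)))
    n,L,s,c=cv2.connectedComponentsWithStats(m); out=[]
    for i in range(1,n):
        if s[i,4]<amin: continue
        v,u=np.nonzero(L==i); q=plane(u,v,z,o)[:,:2]
        vx,vy,cx,cy=cv2.fitLine(q.astype(np.float32),cv2.DIST_HUBER,0,.01,.01).ravel()
        a=np.array([vx,vy])*np.sign(vx); t=(q-[cx,cy])@a; w=(q-[cx,cy])@[-a[1],a[0]]
        b=np.array([cx,cy])+a*t.min()
        print('px',c[i].round(),'butt',b.round(1),'origin',(b+75*a).round(1),'deg',np.degrees(np.arctan2(a[1],a[0])).round(1),'len',np.ptp(t).round(1),'wid',np.ptp(w).round(1))
E
python3 -c "
from h import *
p=cv2.imread('pics/w1.png')[:,:,::-1]
gouges(p,dict(tool_pos=[399.7,-200.6,330.7],tcp_rot=[np.pi,0,-.0005]))
o,p,d=snap('wrist','w2')
go((480,130,330,-7))"
```

```text
px [94. 11.] butt [579.2  15. ] origin [601.4  86.6] deg 72.8 len 35.9 wid 26.1
px [282.  72.] butt [ 457.9 -150.3] origin [ 531.7 -163.8] deg -10.4 len 134.4 wid 18.4
px [ 60. 127.] butt [402.8  63.4] origin [475.2  82.8] deg 15.0 len 141.2 wid 134.1
px [500. 125.] butt [ 401.3 -410. ] origin [ 476.  -403.5] deg 4.9 len 134.7 wid 21.2
px [345. 131.] butt [ 396.5 -215.3] origin [ 469.4 -232.8] deg -13.5 len 134.8 wid 19.6
at [439.7 130.4 330.7] [180.  -0.  -7.] t 5.25 w 91.9 F [-0.5  0.   0.6]
(480, 130, 330, -7) xyz [ 0.2004 -0.0226  0.0035] axyz [ 0.0001 -0.      0.0003]
```

View pics/w2.png

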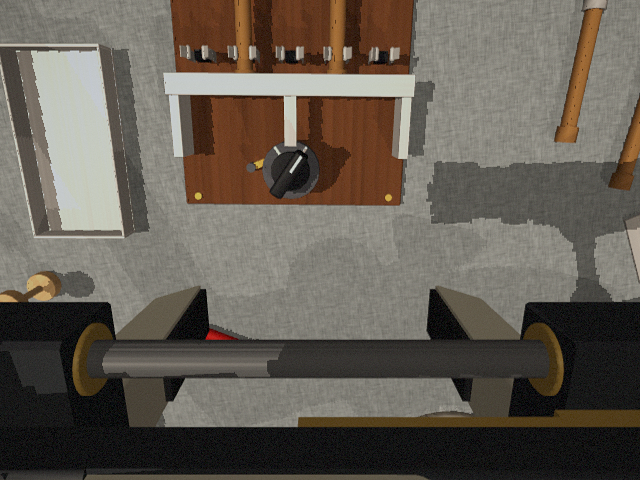

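Wrist view: knob at (290,170), with its bar running from (274,194) to (305,150). The keeper is at rows 75–96, and the board's near edge runs (187,203) to (401,205). The tin spans about (10–132, 45–237).

```bash
python3 - <<'E'
from h import *
d=np.load('pics/w2.npy'); o=dict(tool_pos=[439.7,130.4,330.7],tcp_rot=[np.pi,0,-.122])
P=cloud('wrist',d,o)
def fit(m,n):
    q=P[m][:,:2]; r=cv2.minAreaRect(q.astype(np.float32)); print(n,m.sum(),'mean',P[m].mean(0).round(1),'rect',np.round(r[0],1),np.round(r[1],1),round(r[2],1))
m=np.zeros((480,640),bool); m[130:215,255:325]=1
fit(m&(P[...,2]>92)&(P[...,2]<104),'bar')
m[:]=0;m[60:110,155:420]=1
k=m&(P[...,2]>58)&(P[...,2]<70); fit(k,'keeper')
p=cv2.imread('pics/w2.png')[:,:,::-1]
for u,v,z in [(187,203,12),(401,205,12),(198,196,12),(389,198,12),(164,96,62.5),(414,96,62.5),(166,74,62.5),(413,74,62.5)]: print((u,v),plane(np.array(u),np.array(v),z,o).round(1))
t=np.zeros_like(m); t[30:260,0:140]=1
q=P[240:300,250:400]; print('bench z',np.median(q[...,2]))
for u,v,z in [(0,46,30),(100,44,30),(132,236,30),(36,237,30)]: print('tin',plane(np.array(u),np.array(v),z,o).round(1))
E
```

```text
bar 749 mean [469.5 154.1  97.2] rect [468.9 154.5] [14. 48.] 48.2
keeper 5625 mean [550.8 143.9  61.8] rect [544.9 144.6] [242.5  32.6] 82.5
(187, 203) [441.4 282.6  12. ]
(401, 205) [408.9  35.6  12. ]
(198, 196) [448.  268.2  12. ]
(389, 198) [418.8  48.8  12. ]
(164, 96) [555.3 265.5  62.5]
(414, 96) [526.   25.1  62.5]
(166, 74) [574.6 259.1  62.5]
(413, 74) [546.   24.9  62.5]
bench z -0.5459002836329887
tin [625.2 430.2  30. ]
tin [614.7 329.5  30. ]
tin [414.2 347.   30. ]
tin [426.4 456.5  30. ]
```

```bash
python3 -c "
from h import *
go((468.9,154.5,180,-41.8),(468.9,154.5,70,-41.8))"
```

```text
at [439.7 130.4 330.7] [180.  -0.  -7.] t 5.25 w 91.9 F [-0.5  0.   0.6]
(468.9, 154.5, 180, -41.8) xyz [ 0.1303 -0.1375  0.7535] axyz [ 1.000e-04 -1.000e-04  5.803e-01]
(468.9, 154.5, 70, -41.8) xyz [ 0.1303 -0.1376  1.3035] axyz [ 1.000e-04 -1.000e-04  5.803e-01]
```

>>> send_rows(rows=[{"x": 0.13, "y": -0.1375, "z": 0.2, "ax": 0, "ay": 0, "az": 0.15, "jaw": 1}, {"x": 0.13, "y": -0.1375, "z": 0.4, "ax": 0, "ay": 0, "az": 0.3, "jaw": 1}, {"x": 0.13, "y": -0.1375, "z": 0.6, "ax": 0, "ay": 0, "az": 0.45, "jaw": 1}, {"x": 0.13, "y": -0.1375, "z": 0.753, "ax": 0, "ay": 0, "az": 0.58, "jaw": 1}, {"x": 0.13, "y": -0.1375, "z": 0.753, "ax": 0, "ay": 0, "az": 0.58, "jaw": 1}, {"x": 0.13, "y": -0.1375, "z": 0.753, "ax": 0, "ay": 0, "az": 0.58, "jaw": 1}, {"x": 0.13, "y": -0.1375, "z": 0.753, "ax": 0, "ay": 0, "az": 0.58, "jaw": 1}, {"x": 0.13, "y": -0.1375, "z": 0.753, "ax": 0, "ay": 0, "az": 0.58, "jaw": 1}, {"x": 0.13, "y": -0.1375, "z": 0.753, "ax": 0, "ay": 0, "az": 0.58, "jaw": 1}, {"x": 0.13, "y": -0.1375, "z": 0.753, "ax": 0, "ay": 0, "az": 0.58, "jaw": 1}])

```text
time: 6.5
tool_pos: [468.9, 154.5, 180.3]
tcp_rot: [-3.141, -0.0, -0.729]
contact_force: [-0.7, 0.3, -0.3]
grip_width: 92.2
finger_force: 0.0
```

>>> send_rows(rows=[{"x": 0, "y": 0, "z": 0.15, "ax": 0, "ay": 0, "az": 0, "jaw": 1}, {"x": 0, "y": 0, "z": 0.3, "ax": 0, "ay": 0, "az": 0, "jaw": 1}, {"x": 0, "y": 0, "z": 0.45, "ax": 0, "ay": 0, "az": 0, "jaw": 1}, {"x": 0, "y": 0, "z": 0.55, "ax": 0, "ay": 0, "az": 0, "jaw": 1}, {"x": 0, "y": 0, "z": 0.55, "ax": 0, "ay": 0, "az": 0, "jaw": 1}, {"x": 0, "y": 0, "z": 0.55, "ax": 0, "ay": 0, "az": 0, "jaw": -1}, {"x": 0, "y": 0, "z": 0.55, "ax": 0, "ay": 0, "az": 0, "jaw": -1}, {"x": 0, "y": 0, "z": 0.55, "ax": 0, "ay": 0, "az": 0, "jaw": -1}, {"x": 0, "y": 0, "z": 0.55, "ax": 0, "ay": 0, "az": 0, "jaw": -1}, {"x": 0, "y": 0, "z": 0.55, "ax": 0, "ay": 0, "az": 0, "jaw": -1}])

```text
time: 7.75
tool_pos: [468.9, 154.5, 70.2]
tcp_rot: [-3.141, -0.0, -0.729]
contact_force: [-0.2, -0.1, -0.3]
grip_width: 46.4
finger_force: 0.0
```

```bash
python3 -c "
from h import *
go((468.9,154.5,70,27))"
```

```text
at [468.9 154.5  70.2] [-180.    -0.   -41.8] t 7.75 w 46.4 F [-0.2 -0.1 -0.3]
(468.9, 154.5, 70, 27) xyz [ 0.0001 -0.      0.0011] axyz [ 0.0000e+00 -3.0000e-04 -1.1463e+00]
```

>>> send_rows(rows=[{"x": 0, "y": 0, "z": 0, "ax": 0, "ay": 0, "az": 0, "jaw": -1}, {"x": 0, "y": 0, "z": 0, "ax": 0, "ay": 0, "az": 0, "jaw": -1}, {"x": 0, "y": 0, "z": 0, "ax": 0, "ay": 0, "az": 0, "jaw": -1}, {"x": 0, "y": 0, "z": 0, "ax": 0, "ay": 0, "az": 0, "jaw": -1}, {"x": 0, "y": 0, "z": 0, "ax": 0, "ay": 0, "az": 0, "jaw": -1}, {"x": 0, "y": 0, "z": 0, "ax": 0, "ay": 0, "az": 0, "jaw": -1}, {"x": 0, "y": 0, "z": 0, "ax": 0, "ay": 0, "az": -0.05, "jaw": -1}, {"x": 0, "y": 0, "z": 0, "ax": 0, "ay": 0, "az": -0.1, "jaw": -1}, {"x": 0, "y": 0, "z": 0, "ax": 0, "ay": 0, "az": -0.15, "jaw": -1}, {"x": 0, "y": 0, "z": 0, "ax": 0, "ay": 0, "az": -0.2, "jaw": -1}])

```text
time: 9.0
tool_pos: [469.0, 154.7, 70.1]
tcp_rot: [-3.141, -0.0, -0.519]
contact_force: [1.0, 3.1, -2.3]
grip_width: 13.5
finger_force: 30.0
```

>>> send_rows(rows=[{"x": 0, "y": 0, "z": 0, "ax": 0, "ay": 0, "az": -0.1, "jaw": -1}, {"x": 0, "y": 0, "z": 0, "ax": 0, "ay": 0, "az": -0.2, "jaw": -1}, {"x": 0, "y": 0, "z": 0, "ax": 0, "ay": 0, "az": -0.3, "jaw": -1}, {"x": 0, "y": 0, "z": 0, "ax": 0, "ay": 0, "az": -0.4, "jaw": -1}, {"x": 0, "y": 0, "z": 0, "ax": 0, "ay": 0, "az": -0.5, "jaw": -1}, {"x": 0, "y": 0, "z": 0, "ax": 0, "ay": 0, "az": -0.6, "jaw": -1}, {"x": 0, "y": 0, "z": 0, "ax": 0, "ay": 0, "az": -0.7, "jaw": -1}, {"x": 0, "y": 0, "z": 0, "ax": 0, "ay": 0, "az": -0.8, "jaw": -1}, {"x": 0, "y": 0, "z": 0, "ax": 0, "ay": 0, "az": -0.9, "jaw": -1}, {"x": 0, "y": 0, "z": 0, "ax": 0, "ay": 0, "az": -0.95, "jaw": -1}])

```text
time: 10.25
tool_pos: [469.1, 155.4, 70.1]
tcp_rot: [-3.141, -0.001, 0.477]
contact_force: [0.9, 5.7, -2.2]
grip_width: 13.5
finger_force: 30.0
```

```bash
python3 -c "
from h import *
print(bot.get_obs()['moment'])
go((468.9,154.5,180,27),(468.9,154.5,180,-7.5))"
```

```text
[ 0.94711888 -0.22088056 -0.03282035]
at [469.1 155.4  70.1] [-1.80e+02 -1.00e-01  2.73e+01] t 10.25 w 13.5 F [ 0.9  5.7 -2.2]
(468.9, 154.5, 180, 27) xyz [-0.0021  0.0031 -0.5496] axyz [-0.0008 -0.0011  0.0056]
(468.9, 154.5, 180, -7.5) xyz [-0.0021  0.0031 -0.5496] axyz [-0.0011 -0.0009  0.5806]
```

>>> send_rows(rows=[{"x": 0, "y": 0, "z": 0, "ax": 0, "ay": 0, "az": 0, "jaw": -0.1}, {"x": 0, "y": 0, "z": 0, "ax": 0, "ay": 0, "az": 0, "jaw": -0.1}, {"x": 0, "y": 0, "z": 0, "ax": 0, "ay": 0, "az": 0, "jaw": -0.1}, {"x": 0, "y": 0, "z": 0, "ax": 0, "ay": 0, "az": 0, "jaw": -0.1}, {"x": 0, "y": 0, "z": -0.2, "ax": 0, "ay": 0, "az": 0, "jaw": -0.1}, {"x": 0, "y": 0, "z": -0.45, "ax": 0, "ay": 0, "az": 0, "jaw": -0.1}, {"x": 0, "y": 0, "z": -0.7, "ax": 0, "ay": 0, "az": 0.15, "jaw": -0.1}, {"x": 0, "y": 0, "z": -0.95, "ax": 0, "ay": 0, "az": 0.3, "jaw": -0.1}, {"x": 0, "y": 0, "z": -1, "ax": 0, "ay": 0, "az": 0.45, "jaw": -0.1}, {"x": 0, "y": 0, "z": -1, "ax": 0, "ay": 0, "az": 0.58, "jaw": -0.1}])

```text
time: 11.5
tool_pos: [469.2, 154.5, 271.5]
tcp_rot: [-3.141, -0.003, -0.137]
contact_force: [-0.2, -0.5, 0.0]
grip_width: 41.0
finger_force: 0.0
```

>>> send_rows(rows=[{"x": 0.05, "y": 0, "z": -0.2, "ax": 0, "ay": 0, "az": 0, "jaw": -0.1}, {"x": 0.05, "y": 0, "z": -0.3, "ax": 0, "ay": 0, "az": 0, "jaw": -0.1}, {"x": 0.05, "y": 0, "z": -0.3, "ax": 0, "ay": 0, "az": 0, "jaw": -0.1}, {"x": 0.05, "y": 0, "z": -0.3, "ax": 0, "ay": 0, "az": 0, "jaw": -0.1}, {"x": 0.05, "y": 0, "z": -0.3, "ax": 0, "ay": 0, "az": 0, "jaw": -0.1}, {"x": 0.05, "y": 0, "z": -0.3, "ax": 0, "ay": 0, "az": 0, "jaw": -0.1}, {"x": 0.05, "y": 0, "z": -0.3, "ax": 0, "ay": 0, "az": 0, "jaw": -0.1}, {"x": 0.05, "y": 0, "z": -0.3, "ax": 0, "ay": 0, "az": 0, "jaw": -0.1}, {"x": 0.05, "y": 0, "z": -0.3, "ax": 0, "ay": 0, "az": 0, "jaw": -0.1}, {"x": 0.05, "y": 0, "z": -0.3, "ax": 0, "ay": 0, "az": 0, "jaw": -0.1}])

```text
time: 12.75
tool_pos: [478.7, 153.2, 330.1]
tcp_rot: [3.142, -0.0, -0.132]
contact_force: [0.3, 0.5, -0.3]
grip_width: 41.8
finger_force: 0.0
```

```bash
python3 -c "
from h import *
o,p,d=snap('wrist','w3')
go((628.6,179.8,150,-7.5))"
```

```text
at [478.7 153.2 330.1] [180.   -0.   -7.6] t 12.8 w 41.5 F [-0.3 -0.3 -0.1]
(628.6, 179.8, 150, -7.5) xyz [ 0.7252 -0.2308  0.9005] axyz [ 0.0001 -0.     -0.0014]
```

View pics/w3.png

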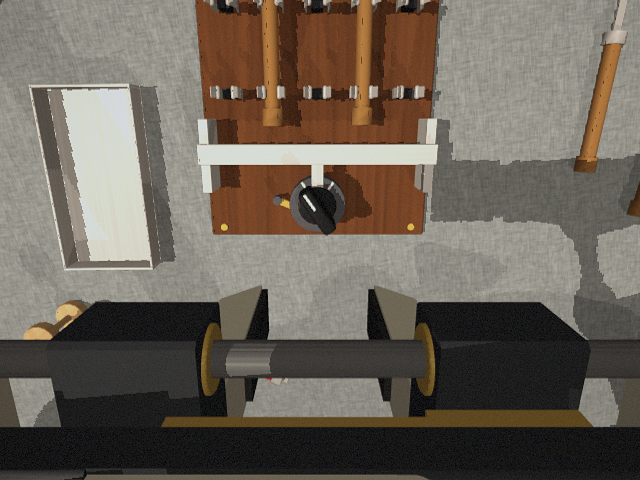

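The knob now points up-left and the keeper is drawn back, clear of the butts at (273,118) and (362,118). The rails are only beside the keeper.

```bash
python3 - <<'E'
from h import *
o=dict(tool_pos=[478.7,153.2,330.1],tcp_rot=[np.pi,0,-.132])
p=cv2.imread('pics/w3.png')[:,:,::-1]
s2=np.array([622.6,134.2]); c,s=np.cos(np.radians(7.5)),np.sin(np.radians(7.5))
def rk(w): e=w[:2]-s2; return np.round([e[0]*c-e[1]*s, e[0]*s+e[1]*c],1)
hsv=cv2.cvtColor(p,cv2.COLOR_RGB2HSV)
for v in (30,55,75):
    r=p[v,250:385].astype(int); m=(hsv[v,250:385,2]>140)&(hsv[v,250:385,1]>90)
    u=np.nonzero(m)[0]+250; a=u[u<320]; b=u[u>320]
    for q in(a,b): print(v,q.min(),q.max(),rk(plane(np.array((q.min()+q.max())/2),np.array(v),40,o)))
for u,v,z in [(273,125,34),(362,124,34),(214,92,40),(317,92,40),(408,92,40)]: print((u,v),rk(plane(np.array(u),np.array(v),z,o)))
E
```

```text
30 263 273 [15.3 47.7]
30 358 369 [ 15.3 -45.6]
55 264 274 [-7.2 47.5]
55 357 368 [ -7.2 -45.3]
75 264 275 [-25.7  47.6]
75 356 367 [-25.7 -44.8]
(273, 125) [-74.1  46.2]
(362, 124) [-73.2 -47.3]
(214, 92) [-41.7 104.5]
(317, 92) [-41.8  -0.1]
(408, 92) [-41.8 -92.5]
```

>>> send_rows(rows=[{"x": 0.25, "y": -0.1, "z": 0.2, "ax": 0, "ay": 0, "az": 0, "jaw": -0.1}, {"x": 0.5, "y": -0.231, "z": 0.4, "ax": 0, "ay": 0, "az": 0, "jaw": -0.1}, {"x": 0.725, "y": -0.231, "z": 0.6, "ax": 0, "ay": 0, "az": 0, "jaw": -0.1}, {"x": 0.725, "y": -0.231, "z": 0.9, "ax": 0, "ay": 0, "az": 0, "jaw": -0.1}, {"x": 0.725, "y": -0.231, "z": 0.9, "ax": 0, "ay": 0, "az": 0, "jaw": -0.1}, {"x": 0.725, "y": -0.231, "z": 0.9, "ax": 0, "ay": 0, "az": 0, "jaw": -0.1}, {"x": 0.725, "y": -0.231, "z": 0.9, "ax": 0, "ay": 0, "az": 0, "jaw": -0.1}, {"x": 0.725, "y": -0.231, "z": 0.9, "ax": 0, "ay": 0, "az": 0, "jaw": -0.1}, {"x": 0.725, "y": -0.231, "z": 0.9, "ax": 0, "ay": 0, "az": 0, "jaw": -0.1}, {"x": 0.725, "y": -0.231, "z": 0.9, "ax": 0, "ay": 0, "az": 0, "jaw": -0.1}])

```text
time: 14.05
tool_pos: [628.6, 179.9, 150.6]
tcp_rot: [-3.141, -0.001, -0.132]
contact_force: [0.4, 1.1, 0.6]
grip_width: 41.3
finger_force: 0.0
```

>>> send_rows(rows=[{"x": 0, "y": 0, "z": 0.2, "ax": 0, "ay": 0, "az": 0, "jaw": -0.1}, {"x": 0, "y": 0, "z": 0.4, "ax": 0, "ay": 0, "az": 0, "jaw": -0.1}, {"x": 0, "y": 0, "z": 0.55, "ax": 0, "ay": 0, "az": 0, "jaw": -0.1}, {"x": 0, "y": 0, "z": 0.64, "ax": 0, "ay": 0, "az": 0, "jaw": -0.1}, {"x": 0, "y": 0, "z": 0.64, "ax": 0, "ay": 0, "az": 0, "jaw": -1}, {"x": 0, "y": 0, "z": 0.64, "ax": 0, "ay": 0, "az": 0, "jaw": -1}, {"x": 0, "y": 0, "z": 0.64, "ax": 0, "ay": 0, "az": 0, "jaw": -1}, {"x": 0, "y": 0, "z": 0.64, "ax": 0, "ay": 0, "az": 0, "jaw": -1}, {"x": 0, "y": 0, "z": 0.64, "ax": 0, "ay": 0, "az": 0, "jaw": -1}, {"x": 0, "y": 0, "z": 0.64, "ax": 0, "ay": 0, "az": 0, "jaw": -1}])

```text
time: 15.3
tool_pos: [629.4, 180.2, 23.0]
tcp_rot: [-3.141, -0.002, -0.132]
contact_force: [0.1, 2.2, 6.9]
grip_width: 15.4
finger_force: 30.0
```

```bash
python3 -c "
from h import *
go((628.6,179.8,130,-7.5),(520,391,130,-6.5))"
```

```text
at [629.4 180.2  23. ] [-1.8e+02 -1.0e-01 -7.6e+00] t 15.3 w 15.4 F [0.1 2.2 6.9]
(628.6, 179.8, 130, -7.5) xyz [-0.0025  0.0019 -0.535 ] axyz [-0.0007 -0.0021 -0.0014]
(520, 391, 130, -6.5) xyz [-0.6801 -0.9733 -0.5357] axyz [-0.0007 -0.0021 -0.018 ]
```

>>> send_rows(rows=[{"x": 0, "y": 0, "z": -0.05, "ax": 0, "ay": 0, "az": 0, "jaw": -1}, {"x": 0, "y": 0, "z": -0.1, "ax": 0, "ay": 0, "az": 0, "jaw": -1}, {"x": 0, "y": 0, "z": -0.15, "ax": 0, "ay": 0, "az": 0, "jaw": -1}, {"x": 0, "y": 0, "z": -0.25, "ax": 0, "ay": 0, "az": 0, "jaw": -1}, {"x": 0, "y": 0, "z": -0.4, "ax": 0, "ay": 0, "az": 0, "jaw": -1}, {"x": 0, "y": 0, "z": -0.55, "ax": 0, "ay": 0, "az": 0, "jaw": -1}, {"x": 0, "y": 0, "z": -0.55, "ax": 0, "ay": 0, "az": 0, "jaw": -1}, {"x": 0, "y": 0, "z": -0.55, "ax": 0, "ay": 0, "az": 0, "jaw": -1}, {"x": 0, "y": 0, "z": -0.55, "ax": 0, "ay": 0, "az": 0, "jaw": -1}, {"x": 0, "y": 0, "z": -0.55, "ax": 0, "ay": 0, "az": 0, "jaw": -1}])

```text
time: 16.55
tool_pos: [628.1, 179.7, 131.0]
tcp_rot: [3.141, 0.002, -0.132]
contact_force: [-0.0, 0.0, -1.2]
grip_width: 14.8
finger_force: 30.0
```

>>> send_rows(rows=[{"x": -0.15, "y": -0.2, "z": -0.1, "ax": 0, "ay": 0, "az": 0, "jaw": -1}, {"x": -0.3, "y": -0.4, "z": -0.1, "ax": 0, "ay": 0, "az": 0, "jaw": -1}, {"x": -0.45, "y": -0.6, "z": -0.1, "ax": 0, "ay": 0, "az": 0, "jaw": -1}, {"x": -0.6, "y": -0.8, "z": -0.1, "ax": 0, "ay": 0, "az": 0, "jaw": -1}, {"x": -0.68, "y": -0.97, "z": 0, "ax": 0, "ay": 0, "az": 0, "jaw": -1}, {"x": -0.68, "y": -0.97, "z": 0, "ax": 0, "ay": 0, "az": 0, "jaw": -1}, {"x": -0.68, "y": -0.97, "z": 0, "ax": 0, "ay": 0, "az": 0, "jaw": -1}, {"x": -0.68, "y": -0.97, "z": 0, "ax": 0, "ay": 0, "az": 0, "jaw": -1}, {"x": -0.68, "y": -0.97, "z": 0, "ax": 0, "ay": 0, "az": 0, "jaw": -1}, {"x": -0.68, "y": -0.97, "z": 0, "ax": 0, "ay": 0, "az": 0, "jaw": -1}])

```text
time: 17.8
tool_pos: [519.8, 389.5, 132.4]
tcp_rot: [-3.141, -0.0, -0.133]
contact_force: [-0.3, 0.5, -0.4]
grip_width: 14.9
finger_force: 30.0
```

```bash
python3 - <<'E'
from h import *
o,p,d=snap('top','t1'); P=cloud('top',d)
go((520,391,8,-6.5))
m=np.zeros((480,640),bool); m[180:280,180:245]=1
# tin outline by bright low pixels
g=p.min(2); k=m&(g>150)&(P[...,2]<40)&(P[...,0]>380); q=P[k][:,:2].astype(np.float32); print(k.sum(),cv2.minAreaRect(q))
cv2.imwrite('pics/t1c.png',cv2.resize(p[150:290,180:500,::-1],None,fx=2.5,fy=2.5,interpolation=cv2.INTER_CUBIC))
E
```

```text
at [519.7 389.7 132.3] [-180.    -0.    -7.6] t 17.85 w 15.0 F [-0.6  0.4 -0.3]
(520, 391, 8, -6.5) xyz [ 5.000e-04 -6.600e-03  6.215e-01] axyz [-0.0001 -0.0003 -0.0187]
392 ((542.720458984375, 382.8875427246094), (157.0353546142578, 293.31976318359375), 89.1666030883789)
```

View pics/t1c.png

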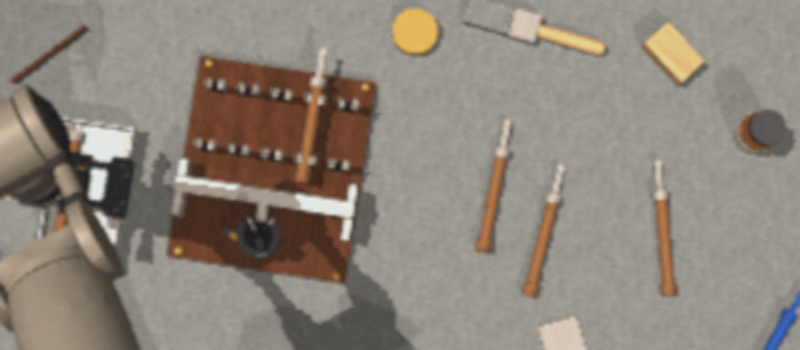

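Slot3 is empty, the snapped gouge hangs over the tin at crop (70,180), and the tin has not moved. Lower it and release.

>>> send_rows(rows=[{"x": 0, "y": 0, "z": 0.2, "ax": 0, "ay": 0, "az": 0, "jaw": -1}, {"x": 0, "y": 0, "z": 0.4, "ax": 0, "ay": 0, "az": 0, "jaw": -1}, {"x": 0, "y": 0, "z": 0.5, "ax": 0, "ay": 0, "az": 0, "jaw": -1}, {"x": 0, "y": 0, "z": 0.57, "ax": 0, "ay": 0, "az": 0, "jaw": -1}, {"x": 0, "y": 0, "z": 0.61, "ax": 0, "ay": 0, "az": 0, "jaw": -1}, {"x": 0, "y": 0, "z": 0.61, "ax": 0, "ay": 0, "az": 0, "jaw": -1}, {"x": 0, "y": 0, "z": 0.61, "ax": 0, "ay": 0, "az": 0, "jaw": -0.2}, {"x": 0, "y": 0, "z": 0.61, "ax": 0, "ay": 0, "az": 0, "jaw": -0.2}, {"x": 0, "y": 0, "z": 0.61, "ax": 0, "ay": 0, "az": 0, "jaw": -0.2}, {"x": 0, "y": 0, "z": 0.61, "ax": 0, "ay": 0, "az": 0, "jaw": -0.2}])

```text
time: 19.1
tool_pos: [519.5, 390.2, 10.3]
tcp_rot: [-3.141, -0.0, -0.132]
contact_force: [0.4, 0.2, 0.7]
grip_width: 36.7
finger_force: 0.0
```

>>> send_rows(rows=[{"x": 0, "y": 0, "z": -0.3, "ax": 0, "ay": 0, "az": 0, "jaw": -0.2}, {"x": 0, "y": 0.2, "z": -0.6, "ax": 0, "ay": 0, "az": 0, "jaw": -0.2}, {"x": -0.2, "y": 0.4, "z": -0.9, "ax": 0, "ay": 0, "az": 0, "jaw": -0.2}, {"x": -0.4, "y": 0.6, "z": -1, "ax": 0, "ay": 0, "az": 0, "jaw": -0.2}, {"x": -0.4, "y": 0.8, "z": -1, "ax": 0, "ay": 0, "az": 0, "jaw": -0.2}, {"x": -0.4, "y": 1, "z": -1, "ax": 0, "ay": 0, "az": 0, "jaw": -0.2}, {"x": -0.4, "y": 1, "z": -1, "ax": 0, "ay": 0, "az": 0, "jaw": -0.2}, {"x": -0.4, "y": 1, "z": -1, "ax": 0, "ay": 0, "az": 0, "jaw": -0.2}, {"x": -0.4, "y": 1, "z": -1, "ax": 0, "ay": 0, "az": 0, "jaw": -0.2}, {"x": -0.4, "y": 1, "z": -1, "ax": 0, "ay": 0, "az": 0, "jaw": -0.2}])

```text
time: 20.35
tool_pos: [413.7, 203.1, 209.8]
tcp_rot: [3.141, 0.0, -0.131]
contact_force: [0.9, -0.9, -0.8]
grip_width: 36.4
finger_force: 0.0
```

```bash
python3 - <<'E'
from h import *
o,p,d=snap('wrist','w4')
go((450,0,250,-8),(410,-170,200,-10))
E
```

```text
at [413.7 203.  209.8] [180.    0.   -7.5] t 20.4 w 36.9 F [-0.1  0.7 -0.1]
(450, 0, 250, -8) xyz [ 0.313   0.9825 -0.201 ] axyz [0.0002 0.0005 0.0079]
(410, -170, 200, -10) xyz [0.2262 1.8513 0.0493] axyz [0.0002 0.0005 0.0412]
```

View pics/w4.png

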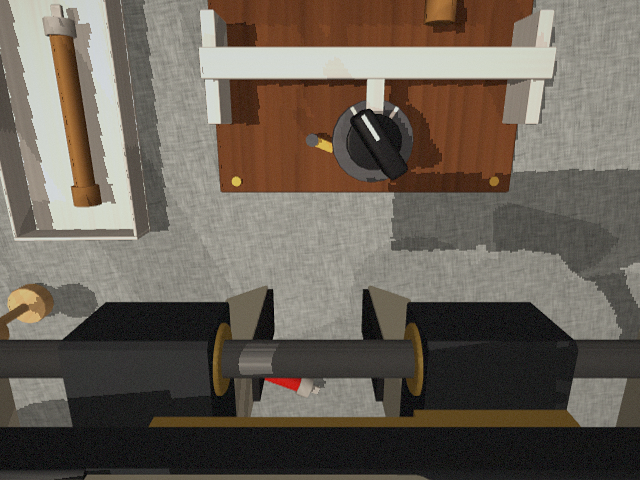

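The snapped gouge rests in the tin, spanning (60,20) to (88,205). Now over to the loose gouges.

>>> send_rows(rows=[{"x": 0.1, "y": 0.2, "z": -0.1, "ax": 0, "ay": 0, "az": 0, "jaw": -0.2}, {"x": 0.2, "y": 0.4, "z": -0.2, "ax": 0, "ay": 0, "az": 0, "jaw": -0.2}, {"x": 0.3, "y": 0.7, "z": -0.3, "ax": 0, "ay": 0, "az": 0, "jaw": -0.2}, {"x": 0.3, "y": 1, "z": -0.45, "ax": 0, "ay": 0, "az": 0, "jaw": -0.2}, {"x": 0.3, "y": 1, "z": -0.45, "ax": 0, "ay": 0, "az": 0, "jaw": -0.2}, {"x": 0.3, "y": 1, "z": -0.45, "ax": 0, "ay": 0, "az": 0, "jaw": -0.2}, {"x": 0.3, "y": 1, "z": -0.45, "ax": 0, "ay": 0, "az": 0, "jaw": -0.2}, {"x": 0.3, "y": 1, "z": -0.45, "ax": 0, "ay": 0, "az": 0, "jaw": -0.2}, {"x": 0.3, "y": 1, "z": -0.45, "ax": 0, "ay": 0, "az": 0, "jaw": -0.2}, {"x": 0.3, "y": 1, "z": -0.45, "ax": 0, "ay": 0, "az": 0, "jaw": -0.2}])

```text
time: 21.65
tool_pos: [446.7, -3.3, 300.0]
tcp_rot: [3.142, 0.0, -0.132]
contact_force: [1.2, 0.4, -0.9]
grip_width: 37.0
finger_force: 0.0
```

>>> send_rows(rows=[{"x": 0, "y": 0.3, "z": 0, "ax": 0, "ay": 0, "az": 0, "jaw": -0.2}, {"x": -0.05, "y": 0.6, "z": 0, "ax": 0, "ay": 0, "az": 0, "jaw": -0.2}, {"x": -0.12, "y": 0.98, "z": 0, "ax": 0, "ay": 0, "az": 0, "jaw": -0.2}, {"x": -0.12, "y": 0.98, "z": 0, "ax": 0, "ay": 0, "az": 0, "jaw": -0.2}, {"x": -0.12, "y": 0.98, "z": 0, "ax": 0, "ay": 0, "az": 0, "jaw": -0.2}, {"x": -0.12, "y": 0.98, "z": 0, "ax": 0, "ay": 0, "az": 0, "jaw": -0.2}, {"x": -0.12, "y": 0.98, "z": 0, "ax": 0, "ay": 0, "az": 0, "jaw": -0.2}, {"x": -0.12, "y": 0.98, "z": 0, "ax": 0, "ay": 0, "az": 0, "jaw": -0.2}, {"x": -0.12, "y": 0.98, "z": 0, "ax": 0, "ay": 0, "az": 0, "jaw": -0.2}, {"x": -0.12, "y": 0.98, "z": 0, "ax": 0, "ay": 0, "az": 0, "jaw": -0.2}])

```text
time: 22.9
tool_pos: [397.2, -194.7, 300.1]
tcp_rot: [3.142, -0.0, -0.132]
contact_force: [-0.3, 0.4, 0.0]
grip_width: 36.9
finger_force: 0.0
```

```bash
python3 - <<'E'
from h import *
o,p,d=snap('wrist','w5')
gouges(p,o)
go((531.7,-163.8,120,-10.4),(531.7,-163.8,3,-10.4))
E
```

```text
px [51. 23.] butt [578.7  11.9] origin [618.3  75.7] deg 58.2 len 65.8 wid 58.2
px [269.  72.] butt [ 458.1 -150.9] origin [ 531.8 -164.4] deg -10.4 len 132.4 wid 19.7
px [511.  96.] butt [ 400.7 -410.3] origin [ 475.4 -403.7] deg 5.1 len 135.0 wid 21.2
px [344. 125.] butt [ 396.3 -215.6] origin [ 469.2 -233.1] deg -13.5 len 135.0 wid 20.0
px [38. 82.] butt [534.1 116.2] origin [550.8  43.1] deg -77.1 len 100.0 wid 54.1
px [ 55. 175.] butt [407.9  41.3] origin [467.6  86.6] deg 37.2 len 124.3 wid 121.3
at [ 397.1 -194.8  300.1] [180.    0.   -7.6] t 22.95 w 36.4 F [0.  0.5 0.1]
(531.7, -163.8, 120, -10.4) xyz [ 0.6466 -0.2422  0.9004] axyz [0.     0.     0.0471]
(531.7, -163.8, 3, -10.4) xyz [ 0.6466 -0.2422  1.4854] axyz [0.     0.     0.0471]
```

>>> send_rows(rows=[{"x": 0.2, "y": -0.08, "z": 0.2, "ax": 0, "ay": 0, "az": 0.02, "jaw": -0.2}, {"x": 0.4, "y": -0.16, "z": 0.4, "ax": 0, "ay": 0, "az": 0.047, "jaw": -0.2}, {"x": 0.6, "y": -0.242, "z": 0.6, "ax": 0, "ay": 0, "az": 0.047, "jaw": -0.2}, {"x": 0.647, "y": -0.242, "z": 0.8, "ax": 0, "ay": 0, "az": 0.047, "jaw": -0.2}, {"x": 0.647, "y": -0.242, "z": 0.95, "ax": 0, "ay": 0, "az": 0.047, "jaw": -0.2}, {"x": 0.647, "y": -0.242, "z": 1, "ax": 0, "ay": 0, "az": 0.047, "jaw": -0.2}, {"x": 0.647, "y": -0.242, "z": 1, "ax": 0, "ay": 0, "az": 0.047, "jaw": -0.2}, {"x": 0.647, "y": -0.242, "z": 1, "ax": 0, "ay": 0, "az": 0.047, "jaw": -0.2}, {"x": 0.647, "y": -0.242, "z": 1, "ax": 0, "ay": 0, "az": 0.047, "jaw": -0.2}, {"x": 0.647, "y": -0.242, "z": 1, "ax": 0, "ay": 0, "az": 0.047, "jaw": -0.2}])

```text
time: 24.2
tool_pos: [532.1, -164.2, 100.9]
tcp_rot: [3.141, -0.001, -0.182]
contact_force: [0.4, -0.2, 0.3]
grip_width: 36.6
finger_force: 0.0
```

>>> send_rows(rows=[{"x": 0, "y": 0, "z": 0.2, "ax": 0, "ay": 0, "az": 0, "jaw": -0.2}, {"x": 0, "y": 0, "z": 0.35, "ax": 0, "ay": 0, "az": 0, "jaw": -0.2}, {"x": 0, "y": 0, "z": 0.45, "ax": 0, "ay": 0, "az": 0, "jaw": -0.2}, {"x": 0, "y": 0, "z": 0.485, "ax": 0, "ay": 0, "az": 0, "jaw": -0.2}, {"x": 0, "y": 0, "z": 0.485, "ax": 0, "ay": 0, "az": 0, "jaw": -0.2}, {"x": 0, "y": 0, "z": 0.485, "ax": 0, "ay": 0, "az": 0, "jaw": -1}, {"x": 0, "y": 0, "z": 0.485, "ax": 0, "ay": 0, "az": 0, "jaw": -1}, {"x": 0, "y": 0, "z": 0.485, "ax": 0, "ay": 0, "az": 0, "jaw": -1}, {"x": 0, "y": 0, "z": 0.485, "ax": 0, "ay": 0, "az": 0, "jaw": -1}, {"x": 0, "y": 0, "z": 0.485, "ax": 0, "ay": 0, "az": 0, "jaw": -1}])

```text
time: 25.45
tool_pos: [532.1, -164.2, 3.7]
tcp_rot: [3.141, -0.001, -0.181]
contact_force: [0.4, 0.3, 5.4]
grip_width: 15.2
finger_force: 30.0
```

```bash
python3 - <<'E'
from h import *
go((531.7,-163.8,123,-10.4))
E
```

```text
at [ 532.1 -164.2    3.7] [ 1.80e+02 -1.00e-01 -1.04e+01] t 25.45 w 15.2 F [0.4 0.3 5.4]
(531.7, -163.8, 123, -10.4) xyz [-0.0018 -0.0012 -0.5963] axyz [ 0.0004 -0.0011  0.    ]
```

>>> send_rows(rows=[{"x": 0, "y": 0, "z": -0.05, "ax": 0, "ay": 0, "az": 0, "jaw": -1}, {"x": 0, "y": 0, "z": -0.15, "ax": 0, "ay": 0, "az": 0, "jaw": -1}, {"x": 0, "y": 0, "z": -0.3, "ax": 0, "ay": 0, "az": 0, "jaw": -1}, {"x": 0, "y": 0, "z": -0.45, "ax": 0, "ay": 0, "az": 0, "jaw": -1}, {"x": 0, "y": 0, "z": -0.6, "ax": 0, "ay": 0, "az": 0, "jaw": -1}, {"x": 0, "y": 0, "z": -0.6, "ax": 0, "ay": 0, "az": 0, "jaw": -1}, {"x": 0.05, "y": -0.1, "z": -0.6, "ax": 0, "ay": 0, "az": 0, "jaw": -1}, {"x": 0.1, "y": -0.25, "z": -0.6, "ax": 0, "ay": 0, "az": 0, "jaw": -1}, {"x": 0.15, "y": -0.4, "z": -0.6, "ax": 0, "ay": 0, "az": 0, "jaw": -1}, {"x": 0.2, "y": -0.5, "z": -0.6, "ax": 0, "ay": 0, "az": 0, "jaw": -1}])

```text
time: 26.7
tool_pos: [588.9, -71.5, 121.8]
tcp_rot: [-3.141, 0.002, -0.181]
contact_force: [0.3, 0.4, -0.3]
grip_width: 15.3
finger_force: 30.0
```

```bash
python3 - <<'E'
from h import *
o,p,d=snap('wrist','w6')
go((610.6,43,120,-7.5))
E
```

```text
at [590.6 -69.8 122.1] [-179.9    0.   -10.3] t 26.75 w 15.0 F [ 1.2  2.3 -0.3]
(610.6, 43, 120, -7.5) xyz [-0.0022 -0.5726  0.011 ] axyz [-0.0011  0.0005 -0.0467]
```

View pics/w6.png

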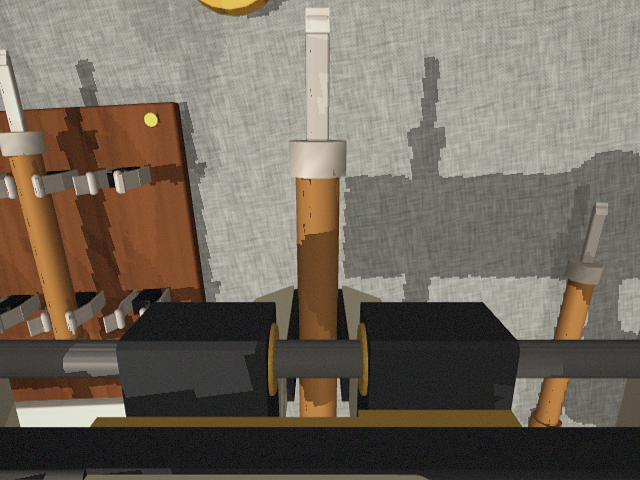

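The gouge is held straight in the jaws, with the ferrule at (318,158) and the tip at (318,10). Check tilt and grip offset from depth, and go over slot0.

>>> send_rows(rows=[{"x": 0, "y": -0.2, "z": 0, "ax": 0, "ay": 0, "az": -0.02, "jaw": -1}, {"x": 0, "y": -0.4, "z": 0, "ax": 0, "ay": 0, "az": -0.047, "jaw": -1}, {"x": 0, "y": -0.564, "z": 0, "ax": 0, "ay": 0, "az": -0.047, "jaw": -1}, {"x": 0, "y": -0.564, "z": 0, "ax": 0, "ay": 0, "az": -0.047, "jaw": -1}, {"x": 0, "y": -0.564, "z": 0, "ax": 0, "ay": 0, "az": -0.047, "jaw": -1}, {"x": 0, "y": -0.564, "z": 0, "ax": 0, "ay": 0, "az": -0.047, "jaw": -1}, {"x": 0, "y": -0.564, "z": 0, "ax": 0, "ay": 0, "az": -0.047, "jaw": -1}, {"x": 0, "y": -0.564, "z": 0, "ax": 0, "ay": 0, "az": -0.047, "jaw": -1}, {"x": 0, "y": -0.564, "z": 0, "ax": 0, "ay": 0, "az": -0.047, "jaw": -1}, {"x": 0, "y": -0.564, "z": 0, "ax": 0, "ay": 0, "az": -0.047, "jaw": -1}])

```text
time: 28.0
tool_pos: [609.5, 38.0, 123.1]
tcp_rot: [3.141, -0.0, -0.132]
contact_force: [0.4, -0.5, -0.6]
grip_width: 15.2
finger_force: 30.0
```

```bash
cat >> h.py <<'E'
def held(name):
    "top of the held handle in tool coordinates (x, y, z); tool z=0 at tip, negative up"
    d=np.load(f'pics/{name}.npy'); P=cloud('wrist',d,dict(tool_pos=[0,0,0],tcp_rot=[0,0,0]))
    m=(np.abs(P[...,1])<12)&(P[...,0]>15)&(P[...,0]<56)&(P[...,2]<20)&(P[...,2]>-60); m[298:]=0
    for a in (15,30,45,):
        q=P[m&(P[...,0]>a)&(P[...,0]<a+12)]
        if len(q): print('tool x',a+6,'n',len(q),'top z',np.percentile(q[:,2],5).round(1),'y mid',((q[:,1].max()+q[:,1].min())/2).round(1))
    f=P[m|((P[...,0]>56)&(P[...,0]<130)&(np.abs(P[...,1])<12)&(P[...,2]<20)&(P[...,2]>-60))]; print('max x',f[:,0].max().round(1))
E
python3 - <<'E'
from h import *
held('w6')
o,p,d=snap('wrist','w7'); held('w7')
go((610.6,43,120,-7.5),(610.6,43,33,-7.5))
E
```

```text
tool x 21 n 1221 top z -14.1 y mid 0.5
tool x 36 n 1332 top z -14.0 y mid 0.4
tool x 51 n 1320 top z -14.1 y mid 0.5
max x 112.0
tool x 21 n 1230 top z -14.0 y mid 0.5
tool x 36 n 1331 top z -14.0 y mid 0.4
tool x 51 n 1321 top z -14.1 y mid 0.5
max x 111.9
at [609.5  38.1 123.1] [180.   -0.   -7.6] t 28.05 w 15.3 F [ 0.1  0.1 -1. ]
(610.6, 43, 120, -7.5) xyz [ 0.0021 -0.0251  0.0156] axyz [ 0.0001 -0.     -0.0014]
(610.6, 43, 33, -7.5) xyz [ 0.0021 -0.0251  0.4506] axyz [ 0.0001 -0.     -0.0014]
```

>>> send_rows(rows=[{"x": 0, "y": -0.025, "z": 0.1, "ax": 0, "ay": 0, "az": 0, "jaw": -1}, {"x": 0, "y": -0.025, "z": 0.2, "ax": 0, "ay": 0, "az": 0, "jaw": -1}, {"x": 0, "y": -0.025, "z": 0.3, "ax": 0, "ay": 0, "az": 0, "jaw": -1}, {"x": 0, "y": -0.025, "z": 0.34, "ax": 0, "ay": 0, "az": 0, "jaw": -1}, {"x": 0, "y": -0.025, "z": 0.36, "ax": 0, "ay": 0, "az": 0, "jaw": -1}, {"x": 0, "y": -0.025, "z": 0.38, "ax": 0, "ay": 0, "az": 0, "jaw": -1}, {"x": 0, "y": -0.025, "z": 0.4, "ax": 0, "ay": 0, "az": 0, "jaw": -1}, {"x": 0, "y": -0.025, "z": 0.42, "ax": 0, "ay": 0, "az": 0, "jaw": -1}, {"x": 0, "y": -0.025, "z": 0.44, "ax": 0, "ay": 0, "az": 0, "jaw": -1}, {"x": 0, "y": -0.025, "z": 0.455, "ax": 0, "ay": 0, "az": 0, "jaw": -1}])

```text
time: 29.3
tool_pos: [610.9, 43.3, 33.4]
tcp_rot: [-3.141, -0.002, -0.132]
contact_force: [-5.5, 2.5, 23.6]
grip_width: 15.2
finger_force: 30.0
```

```bash
python3 - <<'E'
from h import *
o,p,d=snap('wrist','w8'); held('w8')
go((610.6,43,120,-7.5),(610.6,43,33,-7.5))
E
```

```text
tool x 21 n 1234 top z -14.2 y mid 0.5
tool x 36 n 1712 top z -18.7 y mid -0.0
tool x 51 n 1725 top z -16.9 y mid 0.0
max x 112.1
at [610.9  43.3  33.6] [-1.8e+02 -1.0e-01 -7.6e+00] t 29.35 w 14.7 F [-1.6  1.5  8.1]
(610.6, 43, 120, -7.5) xyz [-0.0005  0.0015 -0.4321] axyz [-0.0004 -0.0019 -0.0013]
(610.6, 43, 33, -7.5) xyz [-0.0014  0.0017  0.0029] axyz [-0.0004 -0.0019 -0.0013]
```

>>> send_rows(rows=[{"x": 0, "y": 0, "z": 0, "ax": 0, "ay": 0, "az": 0, "jaw": -0.4}, {"x": 0, "y": 0, "z": 0, "ax": 0, "ay": 0, "az": 0, "jaw": -0.4}, {"x": 0, "y": 0, "z": 0, "ax": 0, "ay": 0, "az": 0, "jaw": -0.4}, {"x": 0, "y": 0, "z": -0.1, "ax": 0, "ay": 0, "az": 0, "jaw": -0.4}, {"x": 0, "y": 0, "z": -0.3, "ax": 0, "ay": 0, "az": 0, "jaw": -0.4}, {"x": 0, "y": 0, "z": -0.55, "ax": 0, "ay": 0, "az": 0, "jaw": -0.4}, {"x": -0.2, "y": 0.1, "z": -0.8, "ax": 0, "ay": 0, "az": 0, "jaw": -0.3}, {"x": -0.4, "y": 0.3, "z": -0.9, "ax": 0, "ay": 0, "az": 0, "jaw": -0.3}, {"x": -0.6, "y": 0.5, "z": -1, "ax": 0, "ay": 0, "az": 0, "jaw": -0.3}, {"x": -0.8, "y": 0.6, "z": -1, "ax": 0, "ay": 0, "az": 0, "jaw": -0.3}])

```text
time: 30.6
tool_pos: [434.9, -56.3, 233.5]
tcp_rot: [3.14, -0.003, -0.134]
contact_force: [0.7, 0.1, 0.3]
grip_width: 32.3
finger_force: 0.0
```

```bash
python3 -c "
from h import *
go((400,-190,280,-7.5))"
```

```text
at [434.9 -56.3 233.5] [179.9  -0.2  -7.7] t 30.6 w 32.3 F [0.7 0.1 0.3]
(400, -190, 280, -7.5) xyz [-0.0831  0.686  -0.2319] axyz [ 0.0012 -0.0031 -0.0025]
```

>>> send_rows(rows=[{"x": -0.08, "y": 0.3, "z": -0.2, "ax": 0, "ay": 0, "az": 0, "jaw": -0.2}, {"x": -0.08, "y": 0.5, "z": -0.3, "ax": 0, "ay": 0, "az": 0, "jaw": -0.2}, {"x": -0.08, "y": 0.68, "z": -0.3, "ax": 0, "ay": 0, "az": 0, "jaw": -0.2}, {"x": -0.08, "y": 0.68, "z": -0.3, "ax": 0, "ay": 0, "az": 0, "jaw": -0.2}, {"x": -0.08, "y": 0.68, "z": -0.3, "ax": 0, "ay": 0, "az": 0, "jaw": -0.2}, {"x": -0.08, "y": 0.68, "z": -0.3, "ax": 0, "ay": 0, "az": 0, "jaw": -0.2}, {"x": -0.08, "y": 0.68, "z": -0.3, "ax": 0, "ay": 0, "az": 0, "jaw": -0.2}, {"x": -0.08, "y": 0.68, "z": -0.3, "ax": 0, "ay": 0, "az": 0, "jaw": -0.2}, {"x": -0.08, "y": 0.68, "z": -0.3, "ax": 0, "ay": 0, "az": 0, "jaw": -0.2}, {"x": -0.08, "y": 0.68, "z": -0.3, "ax": 0, "ay": 0, "az": 0, "jaw": -0.2}])

```text
time: 31.85
tool_pos: [402.0, -187.4, 292.1]
tcp_rot: [3.141, -0.0, -0.132]
contact_force: [0.4, 0.3, 0.6]
grip_width: 36.5
finger_force: 0.0
```

```bash
python3 - <<'E'
from h import *
o,p,d=snap('wrist','w9')
gouges(p,o)
go((469.3,-233,100,-13.5))
E
```

```text
px [29. 71.] butt [520.1  88.6] origin [592.   67.1] deg -16.6 len 105.4 wid 63.2
px [48. 24.] butt [576.6  48.3] origin [651.1  39.2] deg -6.9 len 42.5 wid 14.8
px [522.  99.] butt [ 400.5 -411. ] origin [ 475.2 -403.9] deg 5.4 len 135.2 wid 21.4
px [352. 129.] butt [ 396.1 -215.7] origin [ 469.  -233.2] deg -13.5 len 135.1 wid 20.2
px [ 58. 180.] butt [407.8  41.6] origin [467.6  86.9] deg 37.1 len 123.3 wid 122.7
at [ 401.9 -187.4  292.1] [180.    0.   -7.6] t 31.9 w 36.6 F [ 0.4 -0.1  0.1]
(469.3, -233, 100, -13.5) xyz [0.3639 0.1812 0.9606] axyz [0.0001 0.     0.0987]
```

>>> send_rows(rows=[{"x": 0.2, "y": 0.1, "z": 0.2, "ax": 0, "ay": 0, "az": 0.05, "jaw": -0.2}, {"x": 0.364, "y": 0.181, "z": 0.4, "ax": 0, "ay": 0, "az": 0.099, "jaw": -0.2}, {"x": 0.364, "y": 0.181, "z": 0.6, "ax": 0, "ay": 0, "az": 0.099, "jaw": -0.2}, {"x": 0.364, "y": 0.181, "z": 0.8, "ax": 0, "ay": 0, "az": 0.099, "jaw": -0.2}, {"x": 0.364, "y": 0.181, "z": 0.96, "ax": 0, "ay": 0, "az": 0.099, "jaw": -0.2}, {"x": 0.364, "y": 0.181, "z": 0.96, "ax": 0, "ay": 0, "az": 0.099, "jaw": -0.2}, {"x": 0.364, "y": 0.181, "z": 0.96, "ax": 0, "ay": 0, "az": 0.099, "jaw": -0.2}, {"x": 0.364, "y": 0.181, "z": 0.96, "ax": 0, "ay": 0, "az": 0.099, "jaw": -0.2}, {"x": 0.364, "y": 0.181, "z": 0.96, "ax": 0, "ay": 0, "az": 0.099, "jaw": -0.2}, {"x": 0.364, "y": 0.181, "z": 0.96, "ax": 0, "ay": 0, "az": 0.099, "jaw": -0.2}])

```text
time: 33.15
tool_pos: [469.6, -233.1, 100.7]
tcp_rot: [3.141, -0.001, -0.236]
contact_force: [-0.4, 0.3, -0.1]
grip_width: 36.6
finger_force: 0.0
```

>>> send_rows(rows=[{"x": 0, "y": 0, "z": 0.2, "ax": 0, "ay": 0, "az": 0, "jaw": -0.2}, {"x": 0, "y": 0, "z": 0.35, "ax": 0, "ay": 0, "az": 0, "jaw": -0.2}, {"x": 0, "y": 0, "z": 0.45, "ax": 0, "ay": 0, "az": 0, "jaw": -0.2}, {"x": 0, "y": 0, "z": 0.483, "ax": 0, "ay": 0, "az": 0, "jaw": -0.2}, {"x": 0, "y": 0, "z": 0.483, "ax": 0, "ay": 0, "az": 0, "jaw": -0.2}, {"x": 0, "y": 0, "z": 0.483, "ax": 0, "ay": 0, "az": 0, "jaw": -1}, {"x": 0, "y": 0, "z": 0.483, "ax": 0, "ay": 0, "az": 0, "jaw": -1}, {"x": 0, "y": 0, "z": 0.483, "ax": 0, "ay": 0, "az": 0, "jaw": -1}, {"x": 0, "y": 0, "z": 0.483, "ax": 0, "ay": 0, "az": 0, "jaw": -1}, {"x": 0, "y": 0, "z": 0.483, "ax": 0, "ay": 0, "az": 0, "jaw": -1}])

```text
time: 34.4
tool_pos: [469.7, -233.2, 4.1]
tcp_rot: [3.141, -0.001, -0.236]
contact_force: [0.3, 0.9, 5.7]
grip_width: 15.0
finger_force: 30.0
```

```bash
python3 -c "
from h import *
go((500,-100,140,-13.5))"
```

```text
at [ 469.7 -233.2    4.1] [ 1.80e+02 -1.00e-01 -1.35e+01] t 34.4 w 15.0 F [0.3 0.9 5.7]
(500, -100, 140, -13.5) xyz [-0.0076 -0.6828 -0.6797] axyz [ 0.0005 -0.001  -0.0004]
```

>>> send_rows(rows=[{"x": 0, "y": 0, "z": -0.05, "ax": 0, "ay": 0, "az": 0, "jaw": -1}, {"x": 0, "y": 0, "z": -0.15, "ax": 0, "ay": 0, "az": 0, "jaw": -1}, {"x": 0, "y": 0, "z": -0.3, "ax": 0, "ay": 0, "az": 0, "jaw": -1}, {"x": 0, "y": 0, "z": -0.45, "ax": 0, "ay": 0, "az": 0, "jaw": -1}, {"x": 0.1, "y": 0, "z": -0.6, "ax": 0, "ay": 0, "az": 0, "jaw": -1}, {"x": 0.2, "y": -0.2, "z": -0.65, "ax": 0, "ay": 0, "az": 0, "jaw": -1}, {"x": 0.3, "y": -0.4, "z": -0.65, "ax": 0, "ay": 0, "az": -0.05, "jaw": -1}, {"x": 0.35, "y": -0.6, "z": -0.65, "ax": 0, "ay": 0, "az": -0.1, "jaw": -1}, {"x": 0.35, "y": -0.8, "z": -0.65, "ax": 0, "ay": 0, "az": -0.1, "jaw": -1}, {"x": 0.35, "y": -1, "z": -0.65, "ax": 0, "ay": 0, "az": -0.1, "jaw": -1}])

```text
time: 35.65
tool_pos: [584.1, -53.5, 133.6]
tcp_rot: [3.142, 0.001, -0.131]
contact_force: [-0.2, -0.2, -0.9]
grip_width: 15.2
finger_force: 30.0
```

```bash
python3 -c "
from h import *
go((622.6,134.2,130,-7.5))"
```

```text
at [584.1 -53.5 133.6] [180.    0.   -7.5] t 35.65 w 15.2 F [-0.2 -0.2 -0.9]
(622.6, 134.2, 130, -7.5) xyz [ 0.0679 -0.9556  0.0179] axyz [ 0.      0.0006 -0.0003]
```

>>> send_rows(rows=[{"x": 0.065, "y": -0.25, "z": 0, "ax": 0, "ay": 0, "az": 0, "jaw": -1}, {"x": 0.065, "y": -0.5, "z": 0, "ax": 0, "ay": 0, "az": 0, "jaw": -1}, {"x": 0.065, "y": -0.75, "z": 0, "ax": 0, "ay": 0, "az": 0, "jaw": -1}, {"x": 0.065, "y": -0.93, "z": 0, "ax": 0, "ay": 0, "az": 0, "jaw": -1}, {"x": 0.065, "y": -0.93, "z": 0, "ax": 0, "ay": 0, "az": 0, "jaw": -1}, {"x": 0.065, "y": -0.93, "z": 0, "ax": 0, "ay": 0, "az": 0, "jaw": -1}, {"x": 0.065, "y": -0.93, "z": 0, "ax": 0, "ay": 0, "az": 0, "jaw": -1}, {"x": 0.065, "y": -0.93, "z": 0, "ax": 0, "ay": 0, "az": 0, "jaw": -1}, {"x": 0.065, "y": -0.93, "z": 0, "ax": 0, "ay": 0, "az": 0, "jaw": -1}, {"x": 0.065, "y": -0.93, "z": 0, "ax": 0, "ay": 0, "az": 0, "jaw": -1}])

```text
time: 36.9
tool_pos: [621.4, 127.5, 133.5]
tcp_rot: [3.141, -0.0, -0.132]
contact_force: [0.4, -0.7, -0.0]
grip_width: 15.2
finger_force: 30.0
```

```bash
python3 - <<'E'
from h import *
o,p,d=snap('wrist','w10'); held('w10')
go((622.6,134.2,31.5,-7.5))
E
```

```text
tool x 21 n 1215 top z -13.7 y mid 0.6
tool x 36 n 1326 top z -13.7 y mid 0.6
tool x 51 n 1325 top z -13.7 y mid 0.6
max x 113.0
at [621.4 127.6 133.5] [180.   -0.   -7.5] t 36.95 w 14.9 F [-0.1 -0.6 -0.6]
(622.6, 134.2, 31.5, -7.5) xyz [ 0.0017 -0.0334  0.51  ] axyz [ 0.0001 -0.     -0.0006]
```

>>> send_rows(rows=[{"x": -0.01, "y": -0.033, "z": 0.15, "ax": 0, "ay": 0, "az": 0, "jaw": -1}, {"x": -0.01, "y": -0.033, "z": 0.3, "ax": 0, "ay": 0, "az": 0, "jaw": -1}, {"x": -0.01, "y": -0.033, "z": 0.37, "ax": 0, "ay": 0, "az": 0, "jaw": -1}, {"x": -0.01, "y": -0.033, "z": 0.39, "ax": 0, "ay": 0, "az": 0, "jaw": -1}, {"x": -0.01, "y": -0.033, "z": 0.41, "ax": 0, "ay": 0, "az": 0, "jaw": -1}, {"x": -0.01, "y": -0.033, "z": 0.43, "ax": 0, "ay": 0, "az": 0, "jaw": -1}, {"x": -0.01, "y": -0.033, "z": 0.45, "ax": 0, "ay": 0, "az": 0, "jaw": -1}, {"x": -0.01, "y": -0.033, "z": 0.47, "ax": 0, "ay": 0, "az": 0, "jaw": -1}, {"x": -0.01, "y": -0.033, "z": 0.49, "ax": 0, "ay": 0, "az": 0, "jaw": -1}, {"x": -0.01, "y": -0.033, "z": 0.505, "ax": 0, "ay": 0, "az": 0, "jaw": -1}])

```text
time: 38.2
tool_pos: [621.0, 134.8, 33.8]
tcp_rot: [-3.141, -0.002, -0.131]
contact_force: [-4.6, 0.3, 22.1]
grip_width: 14.9
finger_force: 30.0
```

```bash
python3 - <<'E'
from h import *
o,p,d=snap('wrist','w11'); held('w11')
go((622.6,134.2,31.5,-7.5))
E
```

```text
tool x 21 n 1215 top z -13.8 y mid 0.6
tool x 36 n 1551 top z -17.8 y mid -0.1
tool x 51 n 1908 top z -17.8 y mid -0.0
max x 113.1
at [621.  134.8  33.9] [-1.8e+02 -1.0e-01 -7.5e+00] t 38.25 w 14.9 F [-1.5  0.4  8.6]
(622.6, 134.2, 31.5, -7.5) xyz [0.0085 0.002  0.0122] axyz [-0.0005 -0.0018 -0.0003]
```

>>> send_rows(rows=[{"x": 0, "y": 0, "z": 0, "ax": 0, "ay": 0, "az": 0, "jaw": -0.4}, {"x": 0, "y": 0, "z": 0, "ax": 0, "ay": 0, "az": 0, "jaw": -0.4}, {"x": 0, "y": 0, "z": 0, "ax": 0, "ay": 0, "az": 0, "jaw": -0.4}, {"x": 0, "y": 0, "z": -0.1, "ax": 0, "ay": 0, "az": 0, "jaw": -0.4}, {"x": 0, "y": 0, "z": -0.3, "ax": 0, "ay": 0, "az": 0, "jaw": -0.4}, {"x": 0, "y": 0, "z": -0.55, "ax": 0, "ay": 0, "az": 0, "jaw": -0.4}, {"x": -0.15, "y": 0.2, "z": -0.75, "ax": 0, "ay": 0, "az": 0, "jaw": -0.3}, {"x": -0.3, "y": 0.4, "z": -0.9, "ax": 0, "ay": 0, "az": 0, "jaw": -0.3}, {"x": -0.4, "y": 0.6, "z": -1, "ax": 0, "ay": 0, "az": 0, "jaw": -0.3}, {"x": -0.5, "y": 0.85, "z": -1, "ax": 0, "ay": 0, "az": 0, "jaw": -0.3}])

```text
time: 39.5
tool_pos: [498.8, -21.7, 234.3]
tcp_rot: [3.141, -0.004, -0.13]
contact_force: [0.4, -1.6, 0.1]
grip_width: 32.3
finger_force: 0.0
```

>>> send_rows(rows=[{"x": -0.1, "y": 0.25, "z": -0.1, "ax": 0, "ay": 0, "az": 0, "jaw": -0.2}, {"x": -0.2, "y": 0.5, "z": -0.2, "ax": 0, "ay": 0, "az": 0, "jaw": -0.2}, {"x": -0.3, "y": 0.75, "z": -0.3, "ax": 0, "ay": 0, "az": 0, "jaw": -0.2}, {"x": -0.35, "y": 1, "z": -0.3, "ax": 0, "ay": 0, "az": 0, "jaw": -0.2}, {"x": -0.35, "y": 1, "z": -0.3, "ax": 0, "ay": 0, "az": 0, "jaw": -0.2}, {"x": -0.35, "y": 1, "z": -0.3, "ax": 0, "ay": 0, "az": 0, "jaw": -0.2}, {"x": -0.35, "y": 1, "z": -0.3, "ax": 0, "ay": 0, "az": 0, "jaw": -0.2}, {"x": -0.35, "y": 1, "z": -0.3, "ax": 0, "ay": 0, "az": 0, "jaw": -0.2}, {"x": -0.35, "y": 1, "z": -0.3, "ax": 0, "ay": 0, "az": 0, "jaw": -0.2}, {"x": -0.35, "y": 1, "z": -0.3, "ax": 0, "ay": 0, "az": 0, "jaw": -0.2}])

```text
time: 40.75
tool_pos: [403.4, -209.6, 292.5]
tcp_rot: [3.141, -0.0, -0.131]
contact_force: [-0.1, -0.1, -0.5]
grip_width: 36.5
finger_force: 0.0
```

```bash
python3 - <<'E'
from h import *
o,p,d=snap('wrist','w12')
gouges(p,o)
go((475.2,-404,200,5.2))
E
```

```text
px [11. 72.] butt [523.1  81. ] origin [596.7  66.9] deg -10.8 len 104.2 wid 35.4
px [26. 26.] butt [577.2  48.9] origin [651.6  39.5] deg -7.3 len 46.0 wid 15.8
px [500. 104.] butt [ 400.6 -410.7] origin [ 475.2 -403.8] deg 5.3 len 135.1 wid 21.1
px [ 43. 185.] butt [405.1  45.3] origin [468.5  85.3] deg 32.2 len 115.1 wid 109.5
at [ 403.4 -209.7  292.5] [180.    0.   -7.5] t 40.8 w 36.7 F [ 0.5 -0.3  0.1]
(475.2, -404, 200, 5.2) xyz [0.4827 0.9162 0.4626] axyz [ 1.000e-04  0.000e+00 -2.116e-01]
```

>>> send_rows(rows=[{"x": 0.15, "y": 0.2, "z": 0.15, "ax": 0, "ay": 0, "az": -0.05, "jaw": -0.2}, {"x": 0.3, "y": 0.4, "z": 0.3, "ax": 0, "ay": 0, "az": -0.1, "jaw": -0.2}, {"x": 0.4, "y": 0.6, "z": 0.45, "ax": 0, "ay": 0, "az": -0.15, "jaw": -0.2}, {"x": 0.483, "y": 0.8, "z": 0.6, "ax": 0, "ay": 0, "az": -0.212, "jaw": -0.2}, {"x": 0.483, "y": 0.916, "z": 0.8, "ax": 0, "ay": 0, "az": -0.212, "jaw": -0.2}, {"x": 0.483, "y": 0.916, "z": 0.95, "ax": 0, "ay": 0, "az": -0.212, "jaw": -0.2}, {"x": 0.483, "y": 0.916, "z": 0.96, "ax": 0, "ay": 0, "az": -0.212, "jaw": -0.2}, {"x": 0.483, "y": 0.916, "z": 0.96, "ax": 0, "ay": 0, "az": -0.212, "jaw": -0.2}, {"x": 0.483, "y": 0.916, "z": 0.96, "ax": 0, "ay": 0, "az": -0.212, "jaw": -0.2}, {"x": 0.483, "y": 0.916, "z": 0.96, "ax": 0, "ay": 0, "az": -0.212, "jaw": -0.2}])

```text
time: 42.05
tool_pos: [475.6, -404.5, 102.0]
tcp_rot: [3.14, -0.001, 0.091]
contact_force: [-0.3, -0.4, -0.7]
grip_width: 36.5
finger_force: 0.0
```

>>> send_rows(rows=[{"x": 0, "y": 0, "z": 0.2, "ax": 0, "ay": 0, "az": 0, "jaw": -0.2}, {"x": 0, "y": 0, "z": 0.35, "ax": 0, "ay": 0, "az": 0, "jaw": -0.2}, {"x": 0, "y": 0, "z": 0.45, "ax": 0, "ay": 0, "az": 0, "jaw": -0.2}, {"x": 0, "y": 0, "z": 0.485, "ax": 0, "ay": 0, "az": 0, "jaw": -0.2}, {"x": 0, "y": 0, "z": 0.485, "ax": 0, "ay": 0, "az": 0, "jaw": -0.2}, {"x": 0, "y": 0, "z": 0.485, "ax": 0, "ay": 0, "az": 0, "jaw": -1}, {"x": 0, "y": 0, "z": 0.485, "ax": 0, "ay": 0, "az": 0, "jaw": -1}, {"x": 0, "y": 0, "z": 0.485, "ax": 0, "ay": 0, "az": 0, "jaw": -1}, {"x": 0, "y": 0, "z": 0.485, "ax": 0, "ay": 0, "az": 0, "jaw": -1}, {"x": 0, "y": 0, "z": 0.485, "ax": 0, "ay": 0, "az": 0, "jaw": -1}])

```text
time: 43.3
tool_pos: [475.4, -404.4, 4.3]
tcp_rot: [3.141, -0.001, 0.091]
contact_force: [-0.7, 1.6, 4.9]
grip_width: 14.6
finger_force: 30.0
```

```bash
python3 -c "
from h import *
go((520,-210,140,5.2),(634.6,225.4,140,-7.5))"
```

```text
at [ 475.4 -404.4    4.3] [179.9  -0.    5.2] t 43.3 w 14.6 F [-0.7  1.6  4.9]
(520, -210, 140, 5.2) xyz [ 0.3107 -0.9474 -0.6793] axyz [ 0.0009 -0.0006 -0.    ]
(634.6, 225.4, 140, -7.5) xyz [ 1.0786 -3.0635 -0.6807] axyz [ 0.0008 -0.0007  0.2116]
```

>>> send_rows(rows=[{"x": 0, "y": 0, "z": -0.05, "ax": 0, "ay": 0, "az": 0, "jaw": -1}, {"x": 0, "y": 0, "z": -0.15, "ax": 0, "ay": 0, "az": 0, "jaw": -1}, {"x": 0, "y": 0, "z": -0.3, "ax": 0, "ay": 0, "az": 0, "jaw": -1}, {"x": 0, "y": 0, "z": -0.45, "ax": 0, "ay": 0, "az": 0, "jaw": -1}, {"x": 0.05, "y": -0.1, "z": -0.6, "ax": 0, "ay": 0, "az": 0.05, "jaw": -1}, {"x": 0.1, "y": -0.3, "z": -0.68, "ax": 0, "ay": 0, "az": 0.1, "jaw": -1}, {"x": 0.2, "y": -0.5, "z": -0.68, "ax": 0, "ay": 0, "az": 0.15, "jaw": -1}, {"x": 0.25, "y": -0.7, "z": -0.68, "ax": 0, "ay": 0, "az": 0.212, "jaw": -1}, {"x": 0.31, "y": -0.9, "z": -0.68, "ax": 0, "ay": 0, "az": 0.212, "jaw": -1}, {"x": 0.31, "y": -0.95, "z": -0.68, "ax": 0, "ay": 0, "az": 0.212, "jaw": -1}])

```text
time: 44.55
tool_pos: [519.8, -207.0, 139.8]
tcp_rot: [-3.141, 0.0, -0.128]
contact_force: [-0.5, -0.5, -1.3]
grip_width: 15.3
finger_force: 30.0
```

>>> send_rows(rows=[{"x": 0.05, "y": -0.2, "z": 0, "ax": 0, "ay": 0, "az": 0, "jaw": -1}, {"x": 0.1, "y": -0.4, "z": 0, "ax": 0, "ay": 0, "az": 0, "jaw": -1}, {"x": 0.15, "y": -0.6, "z": 0, "ax": 0, "ay": 0, "az": 0, "jaw": -1}, {"x": 0.2, "y": -0.8, "z": 0, "ax": 0, "ay": 0, "az": 0, "jaw": -1}, {"x": 0.2, "y": -1, "z": 0, "ax": 0, "ay": 0, "az": 0, "jaw": -1}, {"x": 0.2, "y": -1, "z": 0, "ax": 0, "ay": 0, "az": 0, "jaw": -1}, {"x": 0.2, "y": -1, "z": 0, "ax": 0, "ay": 0, "az": 0, "jaw": -1}, {"x": 0.2, "y": -1, "z": 0, "ax": 0, "ay": 0, "az": 0, "jaw": -1}, {"x": 0.2, "y": -1, "z": 0, "ax": 0, "ay": 0, "az": 0, "jaw": -1}, {"x": 0.2, "y": -1, "z": 0, "ax": 0, "ay": 0, "az": 0, "jaw": -1}])

```text
time: 45.8
tool_pos: [585.4, -17.0, 139.5]
tcp_rot: [3.141, -0.0, -0.132]
contact_force: [0.6, 0.1, 0.1]
grip_width: 15.2
finger_force: 30.0
```

```bash
python3 -c "
from h import *
o,p,d=snap('wrist','w13'); held('w13')
go((634.6,225.4,140,-7.5))"
```

```text
tool x 21 n 1218 top z -13.5 y mid 0.6
tool x 36 n 1323 top z -13.5 y mid 0.7
tool x 51 n 1307 top z -13.6 y mid 0.7
max x 114.3
at [585.4 -16.8 139.5] [180.   -0.   -7.6] t 45.85 w 15.1 F [-0.1  0.5 -1. ]
(634.6, 225.4, 140, -7.5) xyz [ 0.0845 -1.2328 -0.0025] axyz [ 0.0001 -0.     -0.001 ]
```

>>> send_rows(rows=[{"x": 0.07, "y": -0.25, "z": 0, "ax": 0, "ay": 0, "az": 0, "jaw": -1}, {"x": 0.07, "y": -0.5, "z": 0, "ax": 0, "ay": 0, "az": 0, "jaw": -1}, {"x": 0.07, "y": -0.75, "z": 0, "ax": 0, "ay": 0, "az": 0, "jaw": -1}, {"x": 0.07, "y": -1, "z": 0, "ax": 0, "ay": 0, "az": 0, "jaw": -1}, {"x": 0.07, "y": -1, "z": 0, "ax": 0, "ay": 0, "az": 0, "jaw": -1}, {"x": 0.07, "y": -1, "z": 0, "ax": 0, "ay": 0, "az": 0, "jaw": -1}, {"x": 0.07, "y": -1, "z": 0, "ax": 0, "ay": 0, "az": 0, "jaw": -1}, {"x": 0.07, "y": -1, "z": 0, "ax": 0, "ay": 0, "az": 0, "jaw": -1}, {"x": 0.07, "y": -1, "z": 0, "ax": 0, "ay": 0, "az": 0, "jaw": -1}, {"x": 0.07, "y": -1, "z": 0, "ax": 0, "ay": 0, "az": 0, "jaw": -1}])

```text
time: 47.1
tool_pos: [625.6, 179.7, 139.6]
tcp_rot: [3.141, -0.0, -0.132]
contact_force: [0.3, 0.0, -0.2]
grip_width: 15.2
finger_force: 30.0
```

>>> send_rows(rows=[{"x": 0, "y": -0.1, "z": 0, "ax": 0, "ay": 0, "az": 0, "jaw": -1}, {"x": 0, "y": -0.233, "z": 0, "ax": 0, "ay": 0, "az": 0, "jaw": -1}, {"x": 0, "y": -0.233, "z": 0.1, "ax": 0, "ay": 0, "az": 0, "jaw": -1}, {"x": 0, "y": -0.233, "z": 0.2, "ax": 0, "ay": 0, "az": 0, "jaw": -1}, {"x": 0, "y": -0.233, "z": 0.2, "ax": 0, "ay": 0, "az": 0, "jaw": -1}, {"x": 0, "y": -0.233, "z": 0.2, "ax": 0, "ay": 0, "az": 0, "jaw": -1}, {"x": 0, "y": -0.233, "z": 0.2, "ax": 0, "ay": 0, "az": 0, "jaw": -1}, {"x": 0, "y": -0.233, "z": 0.2, "ax": 0, "ay": 0, "az": 0, "jaw": -1}, {"x": 0, "y": -0.233, "z": 0.2, "ax": 0, "ay": 0, "az": 0, "jaw": -1}, {"x": 0, "y": -0.233, "z": 0.2, "ax": 0, "ay": 0, "az": 0, "jaw": -1}])

```text
time: 48.35
tool_pos: [631.7, 226.3, 99.6]
tcp_rot: [-3.142, -0.0, -0.131]
contact_force: [-0.0, 0.0, -1.8]
grip_width: 15.1
finger_force: 30.0
```

```bash
python3 -c "
from h import *
o,p,d=snap('wrist','w14'); held('w14')
go((634.6-3,225.8,32.8,-7.5))"
```

```text
tool x 21 n 1212 top z -13.6 y mid 0.6
tool x 36 n 1309 top z -13.5 y mid 0.7
tool x 51 n 1316 top z -13.6 y mid 0.7
max x 114.2
at [631.6 226.3  99.6] [180.   -0.   -7.5] t 48.4 w 15.2 F [ 0.2 -0.2 -0.9]
(631.6, 225.8, 32.8, -7.5) xyz [0.     0.0023 0.334 ] axyz [ 0.     -0.0001 -0.0004]
```

>>> send_rows(rows=[{"x": 0, "y": 0.001, "z": 0.1, "ax": 0, "ay": 0, "az": 0, "jaw": -1}, {"x": 0, "y": 0.001, "z": 0.2, "ax": 0, "ay": 0, "az": 0, "jaw": -1}, {"x": 0, "y": 0.001, "z": 0.22, "ax": 0, "ay": 0, "az": 0, "jaw": -1}, {"x": 0, "y": 0.001, "z": 0.24, "ax": 0, "ay": 0, "az": 0, "jaw": -1}, {"x": 0, "y": 0.001, "z": 0.26, "ax": 0, "ay": 0, "az": 0, "jaw": -1}, {"x": 0, "y": 0.001, "z": 0.28, "ax": 0, "ay": 0, "az": 0, "jaw": -1}, {"x": 0, "y": 0.001, "z": 0.3, "ax": 0, "ay": 0, "az": 0, "jaw": -1}, {"x": 0, "y": 0.001, "z": 0.32, "ax": 0, "ay": 0, "az": 0, "jaw": -1}, {"x": 0, "y": 0.001, "z": 0.335, "ax": 0, "ay": 0, "az": 0, "jaw": -1}, {"x": 0, "y": 0.001, "z": 0.335, "ax": 0, "ay": 0, "az": 0, "jaw": -1}])

```text
time: 49.65
tool_pos: [632.3, 226.2, 34.1]
tcp_rot: [-3.141, -0.002, -0.131]
contact_force: [-1.2, -1.2, 9.0]
grip_width: 15.1
finger_force: 30.0
```

```bash
python3 -c "
from h import *
o,p,d=snap('wrist','w15'); held('w15')
go((634.6-3,225.8,32.8,-7.5))"
```

```text
tool x 21 n 1229 top z -13.5 y mid 0.6
tool x 36 n 1504 top z -16.8 y mid -0.0
tool x 51 n 1940 top z -17.8 y mid 0.0
max x 114.0
at [632.3 226.2  34.1] [-1.8e+02 -1.0e-01 -7.5e+00] t 49.7 w 14.9 F [-1.4 -0.9  8.7]
(631.6, 225.8, 32.8, -7.5) xyz [-0.003   0.0025  0.0064] axyz [-0.0005 -0.0019 -0.0003]
```

>>> send_rows(rows=[{"x": 0, "y": 0, "z": 0, "ax": 0, "ay": 0, "az": 0, "jaw": -0.4}, {"x": 0, "y": 0, "z": 0, "ax": 0, "ay": 0, "az": 0, "jaw": -0.4}, {"x": 0, "y": 0, "z": 0, "ax": 0, "ay": 0, "az": 0, "jaw": -0.4}, {"x": 0, "y": 0, "z": -0.1, "ax": 0, "ay": 0, "az": 0, "jaw": -0.4}, {"x": 0, "y": 0, "z": -0.3, "ax": 0, "ay": 0, "az": 0, "jaw": -0.4}, {"x": 0, "y": 0, "z": -0.55, "ax": 0, "ay": 0, "az": 0, "jaw": -0.4}, {"x": -0.2, "y": 0.1, "z": -0.75, "ax": 0, "ay": 0, "az": 0, "jaw": -0.4}, {"x": -0.4, "y": 0.3, "z": -0.9, "ax": 0, "ay": 0, "az": 0, "jaw": -0.4}, {"x": -0.6, "y": 0.46, "z": -1, "ax": 0, "ay": 0, "az": 0, "jaw": -0.4}, {"x": -0.8, "y": 0.46, "z": -1, "ax": 0, "ay": 0, "az": 0, "jaw": -0.4}])

```text
time: 50.95
tool_pos: [460.3, 154.4, 234.2]
tcp_rot: [-3.141, -0.003, -0.134]
contact_force: [-0.2, -0.8, -0.8]
grip_width: 27.4
finger_force: 0.0
```

>>> send_rows(rows=[{"x": 0, "y": 0, "z": -0.2, "ax": 0, "ay": 0, "az": 0, "jaw": -0.2}, {"x": 0, "y": 0, "z": -0.4, "ax": 0, "ay": 0, "az": 0, "jaw": -0.2}, {"x": 0, "y": 0, "z": -0.5, "ax": 0, "ay": 0, "az": 0, "jaw": -0.2}, {"x": 0, "y": 0, "z": -0.5, "ax": 0, "ay": 0, "az": 0, "jaw": -0.2}, {"x": 0, "y": 0, "z": -0.5, "ax": 0, "ay": 0, "az": 0, "jaw": -0.2}, {"x": 0, "y": 0, "z": -0.5, "ax": 0, "ay": 0, "az": 0, "jaw": -0.2}, {"x": 0, "y": 0, "z": -0.5, "ax": 0, "ay": 0, "az": 0, "jaw": -0.2}, {"x": 0, "y": 0, "z": -0.5, "ax": 0, "ay": 0, "az": 0, "jaw": -0.2}, {"x": 0, "y": 0, "z": -0.5, "ax": 0, "ay": 0, "az": 0, "jaw": -0.2}, {"x": 0, "y": 0, "z": -0.5, "ax": 0, "ay": 0, "az": 0, "jaw": -0.2}])

```text
time: 52.2
tool_pos: [460.9, 155.9, 332.5]
tcp_rot: [3.141, -0.0, -0.131]
contact_force: [0.0, -0.4, 0.3]
grip_width: 36.6
finger_force: 0.0
```

```bash
python3 - <<'E'
from h import *
o,p,d=snap('wrist','w16'); P=cloud('wrist',d,o)
s2=np.array([622.6,134.2]); c,s=np.cos(np.radians(7.5)),np.sin(np.radians(7.5))
E_=P[...,:2]-s2; X=E_[...,0]*c-E_[...,1]*s; Y=E_[...,0]*s+E_[...,1]*c; Z=P[...,2]
for i,y in enumerate((-92,-46,0,46,92)):
    m=(np.abs(Y-y)<12)&(Z>30)&(Z<75)
    for a,b in((-74,-60),(-30,30)):
        k=m&(X>a)&(X<b)
        if k.sum()>20: print('slot',i,(a,b),'top',np.percentile(Z[k],95).round(1),'y',Y[k].mean().round(1),'n',k.sum())
    k=m&(X>-88)&(X<0)
    if k.sum()>50: print('   butt x',np.percentile(X[k&(Z>36)],0.5).round(1))
k=(Z>92)&(Z<104)&(np.abs(X+155)<40)&(np.abs(Y)<40); print('bar',cv2.minAreaRect(P[k][:,:2].astype(np.float32)))
go((468.9,154.5,180,27))
E
```

```text
slot 0 (-74, -60) top 50.5 y -90.5 n 304
slot 0 (-30, 30) top 48.1 y -90.6 n 997
   butt x -75.3
slot 1 (-74, -60) top 50.4 y -45.2 n 308
slot 1 (-30, 30) top 48.1 y -45.3 n 973
   butt x -73.5
slot 2 (-74, -60) top 50.3 y -0.1 n 288
slot 2 (-30, 30) top 48.2 y -0.1 n 980
   butt x -76.3
   butt x -47.9
slot 4 (-74, -60) top 50.5 y 90.5 n 310
slot 4 (-30, 30) top 48.2 y 90.8 n 995
   butt x -75.4
bar ((468.9764099121094, 154.4882049560547), (47.64299774169922, 14.105555534362793), 27.282033920288086)
at [460.9 155.9 332.5] [180.   -0.   -7.5] t 52.25 w 36.8 F [ 0.4  0.4 -1.1]
(468.9, 154.5, 180, 27) xyz [0.0403 0.0015 0.7625] axyz [ 1.000e-04 -1.000e-04 -5.754e-01]
```

View pics/w16.png

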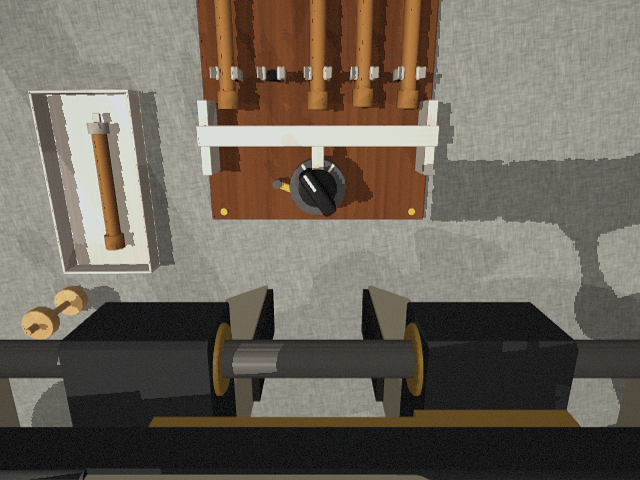

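All four good gouges are level and home: tops at 48 mm, butts at 50 mm, and butt x about -75. The snapped one lies in the tin, and the bar is at 27.3° (unlocked). Turn the knob back.

>>> send_rows(rows=[{"x": 0.04, "y": 0.001, "z": 0.2, "ax": 0, "ay": 0, "az": -0.15, "jaw": -0.2}, {"x": 0.04, "y": 0.001, "z": 0.4, "ax": 0, "ay": 0, "az": -0.3, "jaw": -0.2}, {"x": 0.04, "y": 0.001, "z": 0.6, "ax": 0, "ay": 0, "az": -0.45, "jaw": -0.2}, {"x": 0.04, "y": 0.001, "z": 0.76, "ax": 0, "ay": 0, "az": -0.578, "jaw": -0.2}, {"x": 0.04, "y": 0.001, "z": 0.76, "ax": 0, "ay": 0, "az": -0.578, "jaw": -0.2}, {"x": 0.04, "y": 0.001, "z": 0.76, "ax": 0, "ay": 0, "az": -0.578, "jaw": -0.2}, {"x": 0.04, "y": 0.001, "z": 0.76, "ax": 0, "ay": 0, "az": -0.578, "jaw": -0.2}, {"x": 0.04, "y": 0.001, "z": 0.76, "ax": 0, "ay": 0, "az": -0.578, "jaw": -0.2}, {"x": 0.04, "y": 0.001, "z": 0.76, "ax": 0, "ay": 0, "az": -0.578, "jaw": -0.2}, {"x": 0.04, "y": 0.001, "z": 0.76, "ax": 0, "ay": 0, "az": -0.578, "jaw": -0.2}])

```text
time: 53.5
tool_pos: [468.9, 154.6, 180.7]
tcp_rot: [3.141, -0.0, 0.474]
contact_force: [-0.4, -0.9, 0.2]
grip_width: 36.8
finger_force: 0.0
```

```bash
python3 - <<'E'
from h import *
go((468.9,154.5,70,27.2))
for n in('t1','top0'):
    p=cv2.imread(f'pics/{n}.png'); hsv=cv2.cvtColor(p,cv2.COLOR_BGR2HSV)
    m=((hsv[...,0]>5)&(hsv[...,0]<18)&(hsv[...,1]>110)&(hsv[...,2]>70)).astype(np.uint8)
    N,L,s,c=cv2.connectedComponentsWithStats(m)
    print(n,[(c[i].round().astype(int).tolist(),int(s[i,4])) for i in range(1,N) if s[i,4]>40 and c[i,0]>330 and c[i,0]<600])
E
```

```text
at [468.9 154.6 180.7] [180.   -0.   27.1] t 53.5 w 36.8 F [-0.4 -0.9  0.2]
(468.9, 154.5, 70, 27.2) xyz [-3.000e-04  5.000e-04  5.534e-01] axyz [ 0.0002 -0.0002 -0.0009]
t1 [([333, 79], 3005), ([342, 127], 47), ([536, 211], 637), ([480, 204], 50), ([376, 232], 149), ([396, 250], 150), ([446, 249], 157)]
top0 [([332, 79], 3016), ([389, 110], 51), ([342, 127], 54), ([346, 163], 161), ([408, 166], 85), ([536, 211], 634), ([480, 204], 48), ([376, 232], 147), ([396, 250], 150), ([446, 249], 157)]
```

There are only three loose gouges in either top picture. Grip the knob and turn it clockwise.

>>> send_rows(rows=[{"x": 0, "y": 0, "z": 0.2, "ax": 0, "ay": 0, "az": 0, "jaw": -0.2}, {"x": 0, "y": 0, "z": 0.4, "ax": 0, "ay": 0, "az": 0, "jaw": -0.2}, {"x": 0, "y": 0, "z": 0.55, "ax": 0, "ay": 0, "az": 0, "jaw": -0.2}, {"x": 0, "y": 0, "z": 0.55, "ax": 0, "ay": 0, "az": 0, "jaw": -0.2}, {"x": 0, "y": 0, "z": 0.55, "ax": 0, "ay": 0, "az": 0, "jaw": -1}, {"x": 0, "y": 0, "z": 0.55, "ax": 0, "ay": 0, "az": 0, "jaw": -1}, {"x": 0, "y": 0, "z": 0.55, "ax": 0, "ay": 0, "az": 0, "jaw": -1}, {"x": 0, "y": 0, "z": 0.55, "ax": 0, "ay": 0, "az": 0, "jaw": -1}, {"x": 0, "y": 0, "z": 0.55, "ax": 0, "ay": 0, "az": 0, "jaw": -1}, {"x": 0, "y": 0, "z": 0.55, "ax": 0, "ay": 0, "az": 0, "jaw": -1}])

```text
time: 54.75
tool_pos: [469.3, 155.5, 71.7]
tcp_rot: [-3.141, -0.002, 0.474]
contact_force: [-1.9, 5.1, 6.9]
grip_width: 14.0
finger_force: 30.0
```

>>> send_rows(rows=[{"x": 0, "y": 0, "z": 0, "ax": 0, "ay": 0, "az": 0.1, "jaw": -1}, {"x": 0, "y": 0, "z": 0, "ax": 0, "ay": 0, "az": 0.2, "jaw": -1}, {"x": 0, "y": 0, "z": 0, "ax": 0, "ay": 0, "az": 0.3, "jaw": -1}, {"x": 0, "y": 0, "z": 0, "ax": 0, "ay": 0, "az": 0.4, "jaw": -1}, {"x": 0, "y": 0, "z": 0, "ax": 0, "ay": 0, "az": 0.5, "jaw": -1}, {"x": 0, "y": 0, "z": 0, "ax": 0, "ay": 0, "az": 0.6, "jaw": -1}, {"x": 0, "y": 0, "z": 0, "ax": 0, "ay": 0, "az": 0.7, "jaw": -1}, {"x": 0, "y": 0, "z": 0, "ax": 0, "ay": 0, "az": 0.8, "jaw": -1}, {"x": 0, "y": 0, "z": 0, "ax": 0, "ay": 0, "az": 0.9, "jaw": -1}, {"x": 0, "y": 0, "z": 0, "ax": 0, "ay": 0, "az": 1, "jaw": -1}])

```text
time: 56.0
tool_pos: [469.2, 154.6, 71.7]
tcp_rot: [-3.141, -0.001, -0.577]
contact_force: [-1.7, 0.6, 7.9]
grip_width: 13.5
finger_force: 30.0
```

>>> send_rows(rows=[{"x": 0, "y": 0, "z": 0, "ax": 0, "ay": 0, "az": 0.08, "jaw": -1}, {"x": 0, "y": 0, "z": 0, "ax": 0, "ay": 0, "az": 0.15, "jaw": -1}, {"x": 0, "y": 0, "z": 0, "ax": 0, "ay": 0, "az": 0.15, "jaw": -1}, {"x": 0, "y": 0, "z": 0, "ax": 0, "ay": 0, "az": 0.15, "jaw": -1}, {"x": 0, "y": 0, "z": 0, "ax": 0, "ay": 0, "az": 0.15, "jaw": -1}, {"x": 0, "y": 0, "z": 0, "ax": 0, "ay": 0, "az": 0.15, "jaw": -0.1}, {"x": 0, "y": 0, "z": 0, "ax": 0, "ay": 0, "az": 0.15, "jaw": -0.1}, {"x": 0, "y": 0, "z": 0, "ax": 0, "ay": 0, "az": 0.15, "jaw": -0.1}, {"x": 0, "y": 0, "z": 0, "ax": 0, "ay": 0, "az": 0.15, "jaw": -0.1}, {"x": 0, "y": 0, "z": 0, "ax": 0, "ay": 0, "az": 0.15, "jaw": -0.1}])

```text
time: 57.25
tool_pos: [468.8, 154.6, 70.4]
tcp_rot: [3.141, -0.0, -0.73]
contact_force: [0.8, 0.7, -0.8]
grip_width: 41.2
finger_force: 0.0
```

```bash
python3 -c "
from h import *
go((468.9,154.5,270,-7.5))"
```

```text
at [468.8 154.6  70.4] [180.   -0.  -41.8] t 57.25 w 41.2 F [ 0.8  0.7 -0.8]
(468.9, 154.5, 270, -7.5) xyz [ 6.000e-04  2.000e-04 -9.979e-01] axyz [ 2.000e-04  0.000e+00 -5.724e-01]
```

>>> send_rows(rows=[{"x": 0, "y": 0, "z": -0.2, "ax": 0, "ay": 0, "az": 0, "jaw": -0.1}, {"x": 0, "y": 0, "z": -0.4, "ax": 0, "ay": 0, "az": 0, "jaw": -0.1}, {"x": 0, "y": 0, "z": -0.6, "ax": 0, "ay": 0, "az": -0.15, "jaw": -0.1}, {"x": 0, "y": 0, "z": -0.8, "ax": 0, "ay": 0, "az": -0.3, "jaw": -0.1}, {"x": 0, "y": 0, "z": -1, "ax": 0, "ay": 0, "az": -0.45, "jaw": -0.1}, {"x": 0, "y": 0, "z": -1, "ax": 0, "ay": 0, "az": -0.572, "jaw": -0.1}, {"x": 0, "y": 0, "z": -1, "ax": 0, "ay": 0, "az": -0.572, "jaw": -0.1}, {"x": 0, "y": 0, "z": -1, "ax": 0, "ay": 0, "az": -0.572, "jaw": -0.1}, {"x": 0, "y": 0, "z": -1, "ax": 0, "ay": 0, "az": -0.572, "jaw": -0.1}, {"x": 0, "y": 0, "z": -1, "ax": 0, "ay": 0, "az": -0.572, "jaw": -0.1}])

```text
time: 58.5
tool_pos: [468.7, 154.6, 270.1]
tcp_rot: [3.141, 0.001, -0.132]
contact_force: [-0.3, 0.2, -0.5]
grip_width: 41.2
finger_force: 0.0
```

>>> send_rows(rows=[{"x": -0.1, "y": 0, "z": -0.2, "ax": 0, "ay": 0, "az": 0, "jaw": -0.1}, {"x": -0.1, "y": 0, "z": -0.3, "ax": 0, "ay": 0, "az": 0, "jaw": -0.1}, {"x": -0.1, "y": 0, "z": -0.3, "ax": 0, "ay": 0, "az": 0, "jaw": -0.1}, {"x": -0.1, "y": 0, "z": -0.3, "ax": 0, "ay": 0, "az": 0, "jaw": -0.1}, {"x": -0.1, "y": 0, "z": -0.3, "ax": 0, "ay": 0, "az": 0, "jaw": -0.1}, {"x": -0.1, "y": 0, "z": -0.3, "ax": 0, "ay": 0, "az": 0, "jaw": -0.1}, {"x": -0.1, "y": 0, "z": -0.3, "ax": 0, "ay": 0, "az": 0, "jaw": -0.1}, {"x": -0.1, "y": 0, "z": -0.3, "ax": 0, "ay": 0, "az": 0, "jaw": -0.1}, {"x": -0.1, "y": 0, "z": -0.3, "ax": 0, "ay": 0, "az": 0, "jaw": -0.1}, {"x": -0.1, "y": 0, "z": -0.3, "ax": 0, "ay": 0, "az": 0, "jaw": -0.1}])

```text
time: 59.75
tool_pos: [449.0, 157.2, 330.5]
tcp_rot: [3.142, -0.0, -0.131]
contact_force: [-0.2, 0.3, -0.1]
grip_width: 41.5
finger_force: 0.0
```

```bash
python3 - <<'E'
from h import *
o,p,d=snap('wrist','w17'); P=cloud('wrist',d,o)
s2=np.array([622.6,134.2]); c,s=np.cos(np.radians(7.5)),np.sin(np.radians(7.5))
E_=P[...,:2]-s2; X=E_[...,0]*c-E_[...,1]*s; Y=E_[...,0]*s+E_[...,1]*c; Z=P[...,2]
for i,y in enumerate((-92,-46,0,46,92)):
    k=(np.abs(Y-y)<12)&(Z>30)&(Z<75)&(X>-30)&(X<30)
    if k.sum()>20: print('slot',i,'top',np.percentile(Z[k],95).round(1),'y',Y[k].mean().round(1))
k=(Z>92)&(Z<104)&(np.abs(X+155)<40)&(np.abs(Y)<40); print('bar',cv2.minAreaRect(P[k][:,:2].astype(np.float32)))
E
```

```text
slot 0 top 48.1 y -90.6
slot 1 top 48.1 y -45.2
slot 2 top 48.0 y 0.1
slot 4 top 48.1 y 90.8
bar ((468.82135009765625, 154.54800415039062), (14.08367919921875, 48.34531021118164), 48.350738525390625)
```

View pics/w17.png

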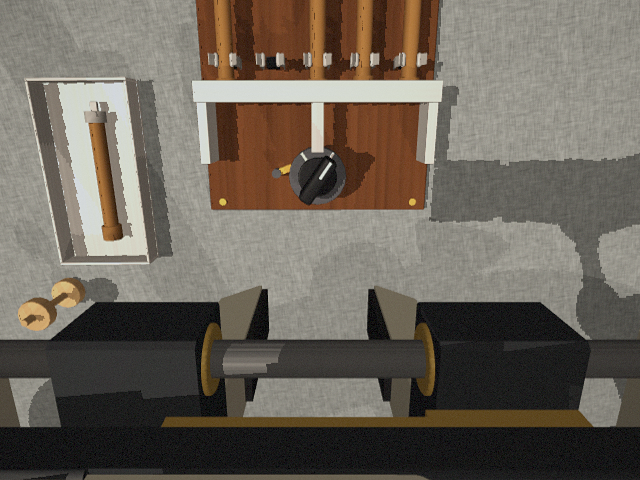

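The keeper at row 90 covers the butts. The knob is back at its locked angle (-41.7°), and the snapped gouge is in the tin at (105,175). The gripper is well clear, so I'm handing in.

```bash
python3 -c "
from plant import bot
print(bot.close_job())"
```

```text
the job is handed in; nothing more can be done
None
```

I handed the job in after about 60 s of robot time. My last check showed the rack locked, the snapped gouge in the tin and all four good gouges (three loose plus the stored one) home in the clips; the hand-in returned no verdict.

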